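# Square up the panel blanks

### The job

Take the heat sink off the untidy stack of panel blanks and stand it in the tray with the other one, flat on the tray's floor with its fins up. Then lay the loose blank, the one of the same size as those in the stack and without holes, on top of the stack, and tap the stack's open sides until all five blanks sit square and flush against the jig's three stops. Leave the plate with the holes where it is.

Things in the scene. Friction and masses are not known exactly. Their poses are not given: they have to be found in the camera images.
- jig: squaring jig fixed to the bench: plywood board 8 mm thick (x -70 to 55, y -110 to 85 mm) with three steel stops rising 32 mm above it: two far stops, inner faces at x = +30 mm, 15 thick, 34 long, centred at y = +43 and -43 mm (52 mm gap between); one end stop, inner face at y = +60 mm, 15 thick, 50 long, centred at x = 0. The -x and -y sides are open. Origin under the board, at bench height
- home (a point): point on the top of the jig's board, 8 mm above the jig's origin, same axes: where the centre of the underside of the lowest blank lies when it is flush against all three stops (its long y axis along the jig's y)
- heatsink: black finned heat sink that stands on the stack of four blanks in the jig, fins up and running lengthwise: 44 (x) x 90 (y) x 30 mm (z), 190 g; can be gripped across its 44 mm; origin at the centre of its underside
- tray: open grey plastic tray fixed to the bench, outside 240 (x) x 150 (y) x 40 mm (z), walls and floor 5 mm; to the left or the right of the jig. A second, identical heat sink already lies at its +x end, the -x half is free. Origin at the centre of its underside
- tray_in (a point): centre of the tray's inner floor, axes as the tray's
- heatsink2: the second heat sink, same size, lying across the tray's +x end; origin at the centre of its underside
- spare: plain aluminium blank, 60 (x) x 120 (y, its long axis) x 6 mm (z), 115 g; origin at the centre of its underside. The loose blank: lies flat on a black rubber mat 3 mm thick, on the other side of the jig from the tray; its underside is 3 mm above the bench
- holed: a smaller aluminium plate with three 22 mm round holes, 44 (x) x 100 (y) x 6 mm, lying flat on the same mat; not part of the stack; origin at the centre of its underside
- blank1: plain aluminium blank, 60 (x) x 120 (y, its long axis) x 6 mm (z), 115 g; origin at the centre of its underside. Number 1 from the bottom of the untidy stack in the jig (underside 8 mm above the bench)
- blank2: plain aluminium blank, 60 (x) x 120 (y, its long axis) x 6 mm (z), 115 g; origin at the centre of its underside. Number 2 from the bottom of the untidy stack in the jig (underside 14 mm above the bench)
- blank3: plain aluminium blank, 60 (x) x 120 (y, its long axis) x 6 mm (z), 115 g; origin at the centre of its underside. Number 3 from the bottom of the untidy stack in the jig (underside 20 mm above the bench)
- blank4: plain aluminium blank, 60 (x) x 120 (y, its long axis) x 6 mm (z), 115 g; origin at the centre of its underside. Number 4 from the bottom of the untidy stack in the jig (underside 26 mm above the bench)
There are look-alikes about, which are no part of the job. What is shaped like the spare but purple is not meant. What is shaped like the blank4 but blue is not meant.

How it is judged (in metres and radians):
On the way, in this order (a step that is already met when the one before it is completed fails the run):
1. the heat sink stands in the tray (x of heatsink in the frame of tray_in between -0.11 and 0.11 m and y of heatsink in the frame of tray_in between -0.065 and 0.065 m and z of heatsink in the frame of tray_in between -0.005 and 0.006 m and angle between heatsink's own z axis and vertical below 0.1 rad), for 0.2 s.
2. the loose blank lies flat on top of the stack, let go (horizontal distance between spare and home below 0.06 m and z of spare in the frame of home between 0.021 and 0.027 m and angle between spare's own z axis and vertical below 0.06 rad and linear speed of spare below 0.02 m/s and contact force between the fingers and spare below 0.1 N), for 0.2 s.
At the end, for the whole second after the job is handed in: The heat sink stands flat, fins up, on the tray's floor; the four blanks and the loose one on top of them lie flat in the jig, each within 2.5 mm in x and y of flush against the far stops and the end stop and within 0.035 rad of square; all at rest (all of step 1 and z of spare in the frame of home between 0.021 and 0.027 m and x of blank1 in the frame of home between -0.0025 and 0.0025 m and y of blank1 in the frame of home between -0.0025 and 0.0025 m and angle between the y axis of each of blank1, blank2, blank3, blank4, spare and the y axis of home, either way round below 0.035 rad and angle between each of blank1, blank2, blank3, blank4, spare's own z axis and vertical below 0.05 rad and linear speed of each of blank1, blank2, blank3, blank4, spare, heatsink below 0.01 m/s and x of blank2 in the frame of home between -0.0025 and 0.0025 m and y of blank2 in the frame of home between -0.0025 and 0.0025 m and x of blank3 in the frame of home between -0.0025 and 0.0025 m and y of blank3 in the frame of home between -0.0025 and 0.0025 m and x of blank4 in the frame of home between -0.0025 and 0.0025 m and y of blank4 in the frame of home between -0.0025 and 0.0025 m and x of spare in the frame of home between -0.0025 and 0.0025 m and y of spare in the frame of home between -0.0025 and 0.0025 m); the robot touches nothing.
It fails at once if the plate with the holes is moved more than 25 mm (distance of holed from where it was at the start of the episode above 0.025 m).
It also fails if it takes over 69 s, if anything falls off the work surface, if the arm or the gripper's body presses on something with over 40 N, if the wrist force passes 120 N, or if a joint passes its speed limit or range.

### The arm

A 6-joint arm with a two-finger parallel gripper is mounted at the origin on the work surface. World frame = base frame: x ahead of the robot, y to its left, z up, the work surface at z = 0. Lengths are in m, angles in degrees, forces in N, time in s.
With the tool pointing down it reaches from about 0.4 to 0.825 m from the base axis. Payload 7 kg.
Tool frame: the origin (TCP) lies at the very end of the fingers, on their centre line; the grasp point (between the pads) lies 19 mm behind it (r.hold_point_z is the distance from the TCP to the grasp point, in m); z points along the fingers, y is the direction in which the jaws open and shut (so a half turn about z gives the same grasp; the last joint's range is limited). The gripper opens to 88 mm and grips with 3 to 60 N. Pads are 19 mm wide; open, the fingers measure 130 mm over their backs; the gripper's body (78 mm by 193 mm) begins 47 mm behind the grasp point.
Start: joints at [83.772, 20.546, 0.682, 0, -70.136, -16.507], TCP at [0.261, 0.623, 0.196] pointing down, gripper open.
Joint ranges: [-176.03, 176.03], [-82.01, 121.73], [-58.28, 71.71], [-173.87, 95.51], [-174.79, -0.11], [-173.66, 173.66]. Speed limits (degrees/s): [136.94, 136.94, 172.46, 180, 180, 180].

### API

Orientations are given as [roll, pitch, yaw] about the fixed x, y, z axes, in that order (R = Rz(yaw) Ry(pitch) Rx(roll)).
In Python, from plant import r gives the robot as it stands. The module is installed in compiled form; this text tells all that it offers.
- The arm moves only by the shell command python3 -m inch 'ROWS' [FORCE]. ROWS is text: rows parted by semicolons, each of 7 numbers parted by spaces: the shift along the tool's x, y, z in m, then the turn, a rotation vector about the tool's x, y, z in rad, then the opening, from 0 (shut) to 1 (fully open). In form: tx ty tz ax ay az jaw; .... A call has 1 to 20 rows; each row shifts and turns the commanded pose from where the row before left it, along the tool's axes as they then stand; what a row does not reach is not made up. A row lasts 1/12 s, in which the tool goes at most 41.7 mm and 7.16 degrees, less where a joint would pass 70% of its speed; a pose out of reach is approached as far as the arm can. A call with a gripper value outside its range is refused whole. The fingers move at their own pace and stop on an object; FORCE is the grip in N (left out, the last holds). Time passes only in rows, so rows that do not move let the fingers close. It gives the time, the measured TCP pose, the force and the opening at its end, in the units of the state.
- r.get_state(): the state, without advancing time (a new reading comes with each control period).
- r.capture(name): name is "scene" or "top" or "wrist"; returns the picture (400x640x3 uint8, red, green, blue); there is no depth.
- r.camera_params(name): a dict with "vfov" (degrees; the focal length in pixels is half the picture's height over the tangent of half this angle, whatever the lens; pixels are square), "cx", "cy" (the principal point, pixels), "R" (3x3) and "t" (3): a world point X has camera coordinates R X + t. Camera axes: x right, y down, z forward; pixel columns grow to the right and rows downward; lengths in m; the calibration is good to about 2 mm. A picture is of the moment at which its call begins: read the wrist's pose just before it. camera_params takes no time and is no camera call; for the wrist camera it gives the pose at the moment of the call.
- r.close_job(): hands the job in, once; it reports no verdict.
Trained networks look in the newest picture that a camera, given by its name, has taken for a name from the list of things; names that differ only in an ending like _2 or _b are one class to them, and where a whole thing is asked for, a point or a joint stands for the part that bears it (a point fixed in the world has none). Each returns a list of dicts, best first, with "p" (0 to 1); they miss things now and then, are a little off and sometimes report something else, mostly with a low value. They report only what shows in the picture. A call takes as long as a camera call. They do not tell look-alikes from the thing itself.
- r.recognise(target, camera): "xy" ([column, row] in pixels, amid what is visible of it).
The state is a dict: "time_s": time; "joints": joint angles; "qd": joint speeds; "joint_torque": joint torques, N m; "tcp_pos": TCP position; "eef_rot": TCP orientation; "contact_force": force on the tool from outside, world axes, zero at the start; "moment": the same for the moment, N m; "gripper_width": finger opening in m.
Only numpy, scipy, OpenCV 4.12 (cv2) and the standard library are available. Lean on these libraries where they do the work, as an engineer would, in place of code of your own. Each camera call takes 0.05 s, during which the arm holds its last target.

## Working session

There is one attempt and no reset: what is moved stays moved. The work goes in short steps, Python scripts to look and compute and a shell command to move; the robot and the scene stay as the last step left them, time stands still between calls to the robot, and variables do not carry over. Pictures are saved under pics/ and viewed, and the job is handed in when it is done.

```bash
mkdir -p pics; ls
python3 - <<'E'
from plant import r
import cv2
print(r.get_state())
for n in ["scene","top","wrist"]:
    im=r.capture(n); cv2.imwrite(f"pics/{n}0.png",im[:,:,::-1])
    p=r.camera_params(n); print(n,p)
E
```

```text
pics
{'time_s': 0.0, 'joints': array([ 8.37728648e+01,  2.05930010e+01,  6.32796437e-01, -2.18116011e-02,
       -7.01351311e+01, -1.65072011e+01]), 'qd': array([-0.0670419 , -0.00657272,  0.04244314,  0.03655735,  0.11043852,
       -0.03327276]), 'joint_torque': array([-1.94982560e-03, -5.82724822e+01,  2.93057334e+01,  6.99737146e+00,
        6.99433978e-03, -1.47049059e-04]), 'tcp_pos': array([0.26066459, 0.62204154, 0.19489231]), 'eef_rot': array([ 1.79902767e+02, -7.43225474e-03, -2.27417587e+01]), 'contact_force': array([-0.15160822,  0.75379277, -0.08030109]), 'moment': array([ 0.00190981, -0.01590078, -0.04819976]), 'gripper_width': 0.08738350186591066}
scene {'vfov': 43.326688981781786, 'cx': 305.7048628901436, 'cy': 199.7125189145083, 'R': array([[-0.84608579,  0.53297995, -0.00843795],
       [ 0.42106093,  0.658544  , -0.62372068],
       [-0.32687386, -0.5312741 , -0.78160176]]), 't': array([ 0.45081894, -0.12401062,  1.42776806])}
top {'vfov': 44.137457566812444, 'cx': 327.5938775055966, 'cy': 200.8266019310997, 'R': array([[ 0.01739302, -0.99972816,  0.01552732],
       [-0.99288353, -0.01909964, -0.11754784],
       [ 0.11781245, -0.01337231, -0.99294582]]), 't': array([-0.08108961,  0.49816968,  1.42747908])}
wrist {'vfov': 65.13329918779797, 'cx': 321.8166145319453, 'cy': 199.30713370226246, 'R': array([[-0.38660489, -0.92224236,  0.00238616],
       [-0.88966637,  0.37362813,  0.26248005],
       [-0.24296176,  0.09935318, -0.96493447]]), 't': array([ 0.67369378, -0.03334634,  0.39142308])}
```

View pics/scene0.png

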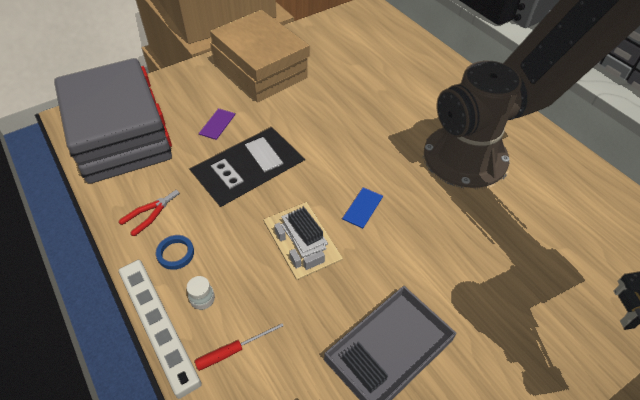

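View pics/top0.png

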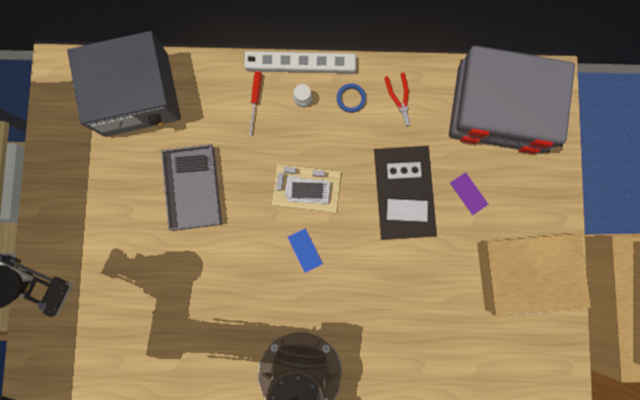

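View pics/wrist0.png

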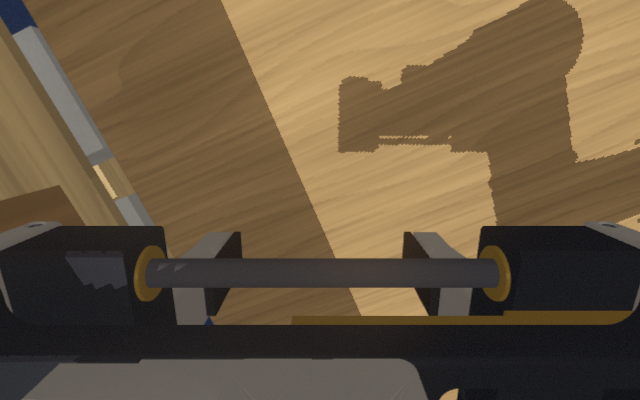

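The top view shows the tray at left (192,188), the jig at (307,188) with the end stop on its left and far stops above, the mat at (405,192) with the holed plate at (404,170) and the spare at (407,211). The purple and blue look-alikes are at (468,193) and (305,250).

Run:
```python
import cv2
im=cv2.imread("pics/top0.png")
c=im[150:230,255:355]; cv2.imwrite("pics/topjig.png",cv2.resize(c,None,fx=8,fy=7.5/7.5*7.5,interpolation=cv2.INTER_CUBIC)[:600])
c=im[140:240,150:250]; cv2.imwrite("pics/toptray.png",cv2.resize(c,None,fx=6,fy=6,interpolation=cv2.INTER_CUBIC))
c=im[140:245,365:495]; cv2.imwrite("pics/topmat.png",cv2.resize(c,None,fx=5.5,fy=5.5,interpolation=cv2.INTER_CUBIC))
im=cv2.imread("pics/scene0.png")
c=im[195:285,255:350]; cv2.imwrite("pics/scjig.png",cv2.resize(c,None,fx=6.6,fy=6.6,interpolation=cv2.INTER_CUBIC))
```

```text
(no output)
```

View pics/topjig.png

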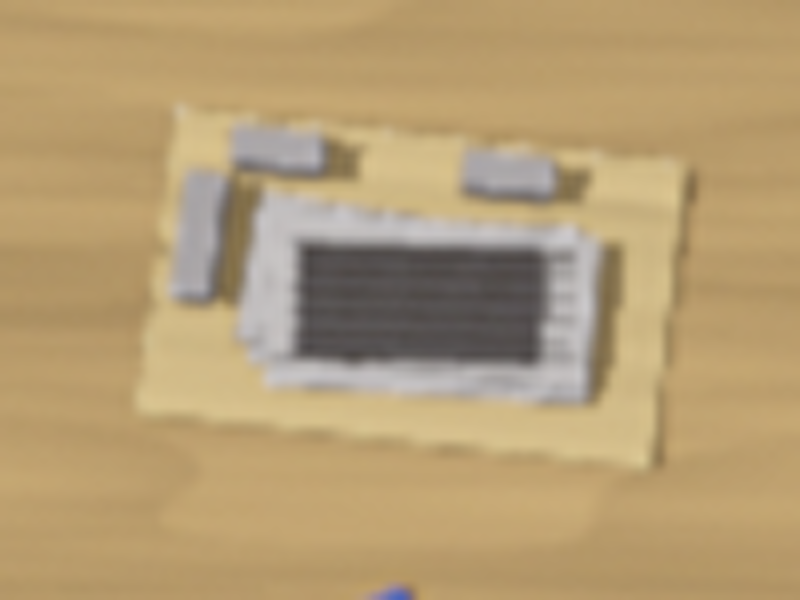

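View pics/toptray.png

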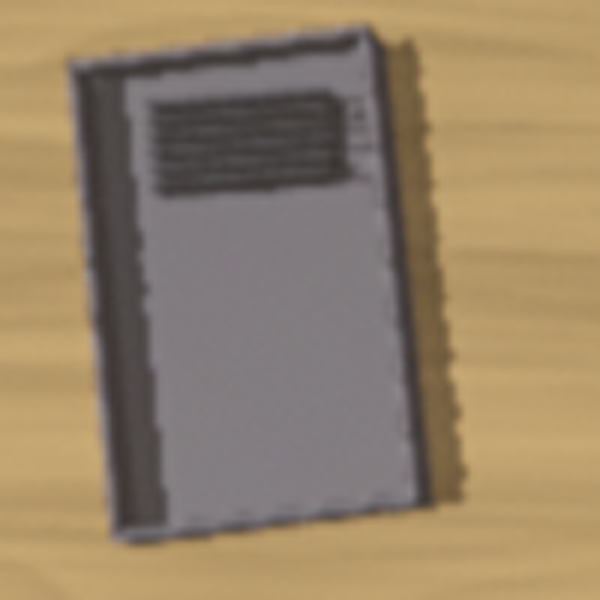

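View pics/topmat.png

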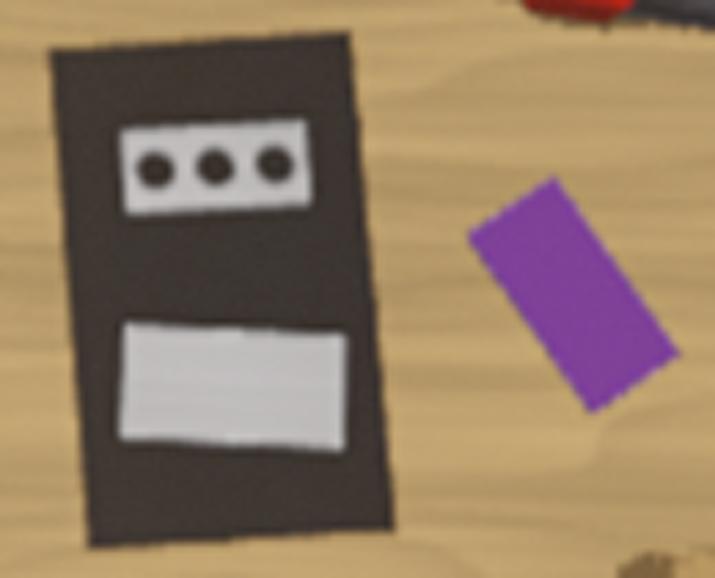

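View pics/scjig.png

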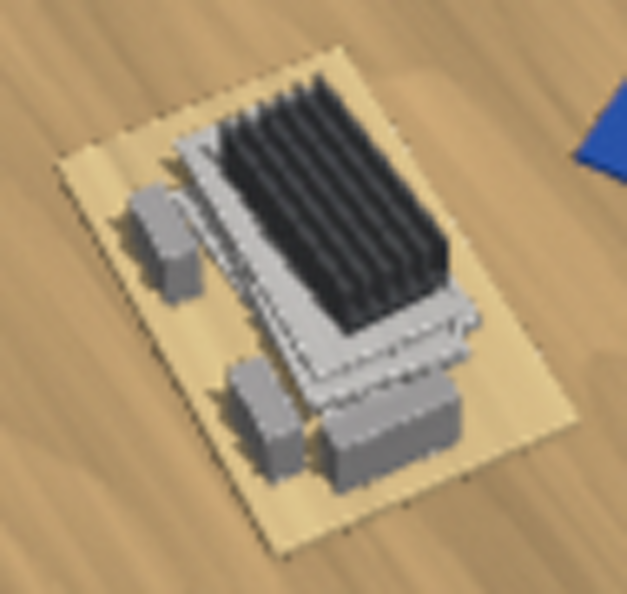

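```bash
cat > h.py <<'E'
import numpy as np, cv2
from scipy.optimize import least_squares
from plant import r
def P(n):
    p=r.camera_params(n); f=200/np.tan(np.radians(p['vfov']/2)); return p,f
def proj(cam,X):
    p,f=cam; c=np.asarray(X)@p['R'].T+p['t']; return c[:,:2]/c[:,2:]*f+[p['cx'],p['cy']]
def ray(cam,uv,z):
    p,f=cam; uv=np.atleast_2d(uv).astype(float)
    d=np.c_[(uv-[p['cx'],p['cy']])/f,np.ones(len(uv))]@p['R']; o=-p['R'].T@p['t']
    return o+d*((z-o[2])/d[:,2])[:,None]
def fit(cam,uv,M,x0):
    """M model pts (n,3) in object frame w/ world z; x0 x,y,yawdeg"""
    M=np.asarray(M,float)
    def X(q):
        a=np.radians(q[2]*1); c,s=np.cos(a),np.sin(a)
        return np.c_[q[0]+c*M[:,0]-s*M[:,1],q[1]+s*M[:,0]+c*M[:,1],M[:,2]]
    s=least_squares(lambda q:(proj(cam,X(q))-uv).ravel(),x0,x_scale=[.01,.01,1])
    return s.x,np.abs(s.fun).max()
def un(uv,ox,oy,sx,sy): 
    uv=np.asarray(uv,float); return np.c_[(uv[:,0]+.5)/sx-.5+ox,(uv[:,1]+.5)/sy-.5+oy]
def rect(x0,x1,y0,y1,z): # order: (x1,y1),(x1,y0),(x0,y0),(x0,y1): top-view TL,TR,BR,BL
    return [(x1,y1,z),(x1,y0,z),(x0,y0,z),(x0,y1,z)]
E
python3 - <<'E'
from h import *
np.set_printoptions(precision=4,suppress=True)
c=P('top')
b=un([(180,108),(688,160),(652,468),(138,410)],255,150,8,7.5)
print('jig',fit(c,b,rect(-.07,.055,-.11,.085,.008),[.5,0,0]))
hs=un([(300,243),(547,250),(541,363),(297,360)],255,150,8,7.5)
print('hs',fit(c,hs,rect(-.022,.022,-.045,.045,.062),[.5,0,0]))
t=un([(70,62),(370,28),(432,505),(118,540)],150,140,6,6)
print('tray',fit(c,t,rect(-.12,.12,-.075,.075,.04),[.5,.3,0]))
h2=un([(150,100),(335,90),(352,180),(160,193)],150,140,6,6)
print('hs2',fit(c,h2,rect(-.022,.022,-.045,.045,.035),[.5,.3,0]))
s=un([(124,322),(346,333),(343,452),(119,438)],365,140,5.5,5.5)
print('spare',fit(c,s,rect(-.03,.03,-.06,.06,.009),[.5,-.2,0]))
s=un([(120,128),(304,119),(312,204),(126,214)],365,140,5.5,5.5)
print('holed',fit(c,s,rect(-.022,.022,-.05,.05,.009),[.5,-.2,0]))
s=un([(50,48),(348,33),(394,530),(90,548)],365,140,5.5,5.5)
print('mat',ray(c,s,.003)[:,:2])
for n in ['heatsink','spare','jig','tray']: print(n,r.recognise(n,'top')[:3])
print(r.get_state()['time_s'])
E
```

```text
jig (array([ 0.5495,  0.0039, -5.4912]), np.float64(0.3260664796775359))
hs (array([ 0.5259, -0.012 , -0.2712]), np.float64(0.40216141673221273))
tray (array([0.533 , 0.3298, 8.8587]), np.float64(0.935533038205449))
hs2 (array([0.6038, 0.3337, 6.0503]), np.float64(1.4228476699588555))
spare (array([ 0.4796, -0.3107, -2.1115]), np.float64(0.8981575646037925))
holed (array([ 0.601 , -0.3012,  4.2027]), np.float64(0.6627356728070595))
mat [[ 0.6669 -0.2102]
 [ 0.6789 -0.3762]
 [ 0.4031 -0.3995]
 [ 0.3903 -0.2337]]
heatsink [{'xy': [189.6, 163.0], 'p': 0.73}, {'xy': [305.8, 193.1], 'p': 0.57}]
spare [{'xy': [407.7, 209.3], 'p': 0.65}, {'xy': [472.7, 191.2], 'p': 0.6}]
jig [{'xy': [306.8, 177.1], 'p': 0.6}]
tray [{'xy': [188.7, 189.3], 'p': 0.67}]
0.35
```

```bash
cat >> h.py <<'E'
np.set_printoptions(precision=4,suppress=True)
def plan(x,y,z,yaw,n=None,s=None):
    """rows from the measured pose (or s=(x,y,z,yaw)) to a pose; tool down"""
    if s is None:
        st=r.get_state(); s=list(st['tcp_pos'])+[st['eef_rot'][2]]
    dyaw=(yaw-s[3]+180)%360-180
    D=np.array([x-s[0],y-s[1],z-s[2]])
    m=max(np.ceil(np.linalg.norm(D)/.040),np.ceil(abs(dyaw)/7.0),1)
    n=int(n or m)
    A=np.zeros((2,2))
    for k in range(n):
        a=np.radians(s[3]+k*dyaw/n); c,q=np.cos(a),np.sin(a)
        A+=np.array([[c,q],[q,-c]])
    d=np.linalg.solve(A,D[:2])
    print('plan n=%d: %.4f %.4f %.4f 0 0 %.4f'%(n,d[0],d[1],-D[2]/n,-np.radians(dyaw)/n), '|step| %.4f'%np.hypot(np.hypot(*d),D[2]/n))
def st():
    s=r.get_state(); print('t',round(s['time_s'],2),'tcp',s['tcp_pos'],'rot',s['eef_rot'],'F',s['contact_force'],'w',s['gripper_width'])
    return s
def R_tool(rot):
    from scipy.spatial.transform import Rotation as Ro
    return Ro.from_euler('xyz',rot,degrees=True).as_matrix()
E
python3 - <<'E'
from h import *
s=st(); p,f=P('wrist'); Rt=R_tool(s['eef_rot'])
o=-p['R'].T@p['t']
print('cam in tool',Rt.T@(o-s['tcp_pos'])); Rct=p['R']@Rt; print(Rct)
# tool pose such that jig centre (0.55,0.0,.03) maps to row 120 col 320 with tcp z=.30,yaw -90
ct=Rt.T@(o-s['tcp_pos'])
R2=R_tool([180,0,-90]); 
for z in (.25,.3,.35):
    d=R2@Rct.T@np.array([0,(130-p['cy'])/f,1]); oz=z+(R2@ct)[2]
    off=(R2@ct)+d*((.03-oz)/d[2]); print(z,'look point rel tcp',off, 'dist',(.03-oz)/d[2]*np.linalg.norm(d))
    plan(.54-off[0],-.005-off[1],z,-90)
E
```

```text
t 0.35 tcp [0.2608 0.6224 0.1956] rot [179.9738  -0.0036 -22.739 ] F [-0.3303 -0.5651 -0.1323] w 0.08728469466063848
cam in tool [ 0.0706  0.0002 -0.1897]
[[-0.      1.     -0.001 ]
 [-0.9649 -0.0003 -0.2626]
 [-0.2626  0.001   0.9649]]
0.25 look point rel tcp [-0.0006 -0.051  -0.22  ] dist 0.410204574681779
plan n=17: 0.0394 0.0067 -0.0032 0 0 0.0691 |step| 0.0401
0.3 look point rel tcp [-0.0007 -0.0486 -0.27  ] dist 0.4602620656897532
plan n=17: 0.0395 0.0068 -0.0061 0 0 0.0691 |step| 0.0405
0.35 look point rel tcp [-0.0008 -0.0462 -0.32  ] dist 0.5103195566977274
plan n=17: 0.0396 0.0069 -0.0091 0 0 0.0691 |step| 0.0412
```

```bash
python3 -m inch '0.0394 0.0067 -0.0032 0 0 0.0691 1;0.0394 0.0067 -0.0032 0 0 0.0691 1;0.0394 0.0067 -0.0032 0 0 0.0691 1;0.0394 0.0067 -0.0032 0 0 0.0691 1;0.0394 0.0067 -0.0032 0 0 0.0691 1;0.0394 0.0067 -0.0032 0 0 0.0691 1;0.0394 0.0067 -0.0032 0 0 0.0691 1;0.0394 0.0067 -0.0032 0 0 0.0691 1;0.0394 0.0067 -0.0032 0 0 0.0691 1;0.0394 0.0067 -0.0032 0 0 0.0691 1;0.0394 0.0067 -0.0032 0 0 0.0691 1;0.0394 0.0067 -0.0032 0 0 0.0691 1;0.0394 0.0067 -0.0032 0 0 0.0691 1;0.0394 0.0067 -0.0032 0 0 0.0691 1;0.0394 0.0067 -0.0032 0 0 0.0691 1;0.0394 0.0067 -0.0032 0 0 0.0691 1;0.0394 0.0067 -0.0032 0 0 0.0691 1;0 0 0 0 0 0 1;0 0 0 0 0 0 1'
python3 - <<'E'
from h import *
s=st(); print({k:v for k,v in P('wrist')[0].items()})
im=r.capture('wrist'); cv2.imwrite('pics/w1.png',im[:,:,::-1])
st()
E
```

```text
time_s: 1.93
tcp_pos: [0.5413, 0.044, 0.2509]
eef_rot: [-179.9, 0.0, -90.2]
contact_force: [-0.2, 0.3, -0.6]
gripper_width: 0.0876
t 1.93 tcp [0.5413 0.044  0.2509] rot [-179.9352    0.0282  -90.2322] F [-0.1536  0.2874 -0.594 ] w 0.08763974010129434
{'vfov': 65.13329918779797, 'cx': 321.8166145319453, 'cy': 199.30713370226246, 'R': array([[-1.    ,  0.0042,  0.0004],
       [ 0.0041,  0.9652,  0.2614],
       [ 0.0007,  0.2614, -0.9652]]), 't': array([ 0.541 , -0.0916,  0.4319])}
t 1.98 tcp [0.5414 0.0452 0.2506] rot [-179.9543    0.0294  -90.1235] F [-0.1213  0.5133 -0.5487] w 0.087497868602838
```

View pics/w1.png

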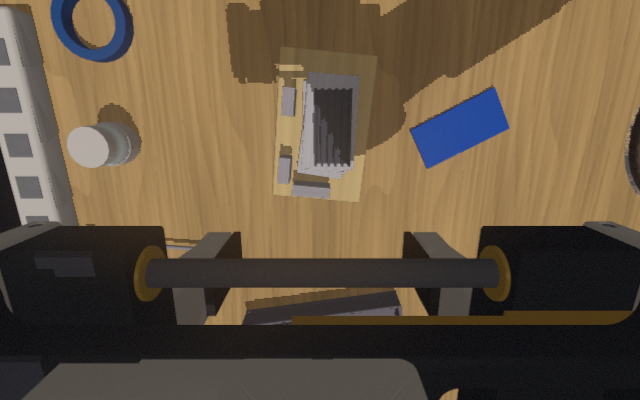

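The wrist view shows the jig at (325,125) with the end stop at (311,189) and far stops at (288,100) and (284,168). The heat sink is at (335,120).

Run:
```python
import cv2
im=cv2.imread("pics/w1.png")
c=im[40:215,260:390]; c=cv2.resize(c,None,fx=4,fy=4,interpolation=cv2.INTER_CUBIC); c=cv2.convertScaleAbs(c,alpha=1.5,beta=20)
c=c[:600]; cv2.imwrite("pics/w1c.png",c)
c=im[60:190,280:380]; c=cv2.resize(c,None,fx=4.6,fy=4.6,interpolation=cv2.INTER_CUBIC); c=cv2.convertScaleAbs(c,alpha=1.8,beta=30)
cv2.imwrite("pics/w1d.png",c)
```

```text
(no output)
```

View pics/w1c.png

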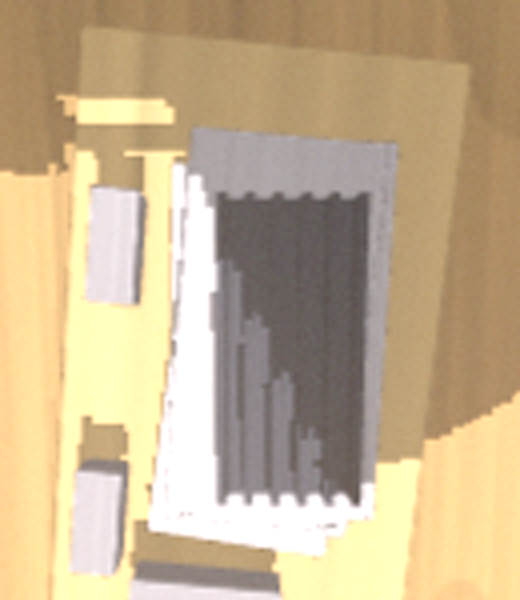

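View pics/w1d.png

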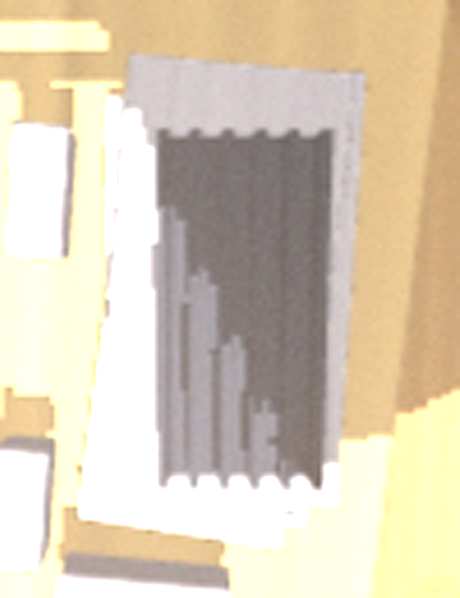

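Run:
```python
from h import *
c=P('wrist')
hs=un([(158,131),(333,131),(323,488),(160,488)],280,60,4.6,4.6)
M=[(.022,-.045,.062),(-.022,-.045,.062),(-.022,.045,.062),(.022,.045,.062)]
print(fit(c,hs,M,[.52,0,0])); print(ray(c,hs,.062))
b=np.vstack([un([(82,28),(468,65)],260,40,4,4),[[273.3,194.7],[359.5,201.8]]])
M=[(.055,-.11,.008),(-.07,-.11,.008),(.055,.085,.008),(-.07,.085,.008)]
q=fit(c,b,M,[.55,0,-5]); print('jig',q)
# stop tops z=.04
s1=un([(92,187),(144,192),(138,303),(86,299)],260,40,4,4); print('stop1 centre',ray(c,s1,.04).mean(0)[:2])
a=np.radians(q[0][2]); Rz=np.array([[np.cos(a),-np.sin(a)],[np.sin(a),np.cos(a)]])
print('pred',q[0][:2]+Rz@[.0375,-.043])
```

```text
(array([ 0.5285, -0.0099, -0.2421]), np.float64(0.40322985009203194))
[[ 0.55   -0.0546  0.062 ]
 [ 0.5065 -0.0545  0.062 ]
 [ 0.5071  0.0347  0.062 ]
 [ 0.5502  0.0346  0.062 ]]
jig (array([ 0.5491,  0.0056, -4.9555]), np.float64(0.9803086604349005))
stop1 centre [ 0.5818 -0.0414]
pred [ 0.5828 -0.0405]
```

```bash
python3 -m inch '0.0108 0.0032 0.026 0 0 0 1;0.0108 0.0032 0.026 0 0 0 1;0.0108 0.0032 0.026 0 0 0 1;0.0108 0.0033 0.026 0 0 0 1;0 0 0.0274 0 0 0 1;0 0 0.0274 0 0 0 1;0 0 0.0274 0 0 0 1;0 0 0.0274 0 0 0 1;0 0 0 0 0 0 1'
python3 - <<'E'
from h import *
st()
E
```

```text
time_s: 2.73
tcp_pos: [0.5249, 0.0031, 0.0317]
eef_rot: [179.5, -0.1, -90.0]
contact_force: [-1.5, -0.8, -0.7]
gripper_width: 0.0877
t 2.73 tcp [0.5249 0.0031 0.0317] rot [179.5267  -0.1177 -89.9779] F [-1.5298 -0.7915 -0.6915] w 0.08765924696743188
```

```bash
python3 -m inch '0 0 0 0 0 0 1;0 0 0 0 0 0 1'
```

```text
time_s: 2.9
tcp_pos: [0.5295, 0.0037, 0.0378]
eef_rot: [-179.9, -0.0, -89.9]
contact_force: [0.4, -0.0, 0.4]
gripper_width: 0.0877
```

```bash
python3 -m inch '0 0 0 0 0 0 0;0 0 0 0 0 0 0;0 0 0 0 0 0 0;0 0 0 0 0 0 0;0 0 0 0 0 0 0;0 0 0 0 0 0 0' 30; python3 -m inch '0 0 -0.01 0 0 0 0;0 0 -0.02 0 0 0 0;0 0 -0.03 0 0 0 0;0 0 -0.03 0 0 0 0;0 0 -0.02 0 0 0 0;0 0 0 0 0 0 0;0 0 0 0 0 0 0'
python3 - <<'E'
from h import *
st(); plan(.4917,.3363,.15,-82)
im=r.capture('wrist'); cv2.imwrite('pics/w2.png',im[:,:,::-1])
im=r.capture('top'); cv2.imwrite('pics/t2.png',im[:,:,::-1])
E
```

```text
time_s: 3.4
tcp_pos: [0.5285, 0.0028, 0.037]
eef_rot: [-180.0, 0.0, -90.0]
contact_force: [0.2, 0.0, 1.1]
gripper_width: 0.0529
time_s: 3.98
tcp_pos: [0.5292, 0.003, 0.1486]
eef_rot: [-179.8, 0.1, -90.0]
contact_force: [0.8, -0.0, -0.2]
gripper_width: 0.0065
t 3.98 tcp [0.5292 0.003  0.1486] rot [-179.8123    0.0714  -90.0449] F [ 0.7953 -0.0193 -0.2225] w 0.006549086647643823
plan n=9: -0.0372 0.0019 -0.0002 0 0 -0.0156 |step| 0.0373
```

View pics/w2.png

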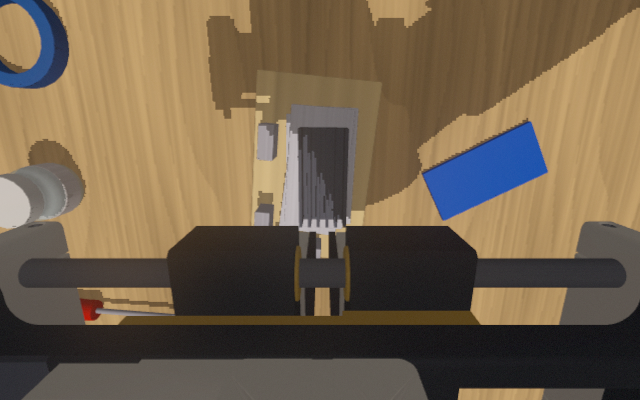

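I lifted before the fingers had closed, and the heat sink is still on the stack at (325,175). I'll reopen and retry with a longer closing wait.

```bash
python3 -m inch '0 0 0 0 0 0 1;0 0 0 0 0 0 1;0 0 0 0 0 0 1;0 0 0 0 0 0 1;0 0 0 0 0 0 1;0 0 0 0 0 0 1;0 0 0 0 0 0 1;0 0 0 0 0 0 1;0 0 0 0 0 0 1;0 0 0 0 0 0 1;0 0 0 0 0 0 1;0 0 0 0 0 0 1' 30
python3 - <<'E'
from h import *
st()
im=r.capture('wrist'); cv2.imwrite('pics/w3.png',im[:,:,::-1])
im=im[80:240,230:400,::-1]; c=cv2.convertScaleAbs(cv2.resize(im,None,fx=3.7,fy=3.7,interpolation=cv2.INTER_CUBIC),alpha=1.5,beta=20);cv2.imwrite('pics/w3c.png',c)
E
```

```text
time_s: 5.08
tcp_pos: [0.5284, 0.0028, 0.1467]
eef_rot: [-180.0, -0.0, -90.0]
contact_force: [0.2, 0.5, -0.5]
gripper_width: 0.0761
t 5.08 tcp [0.5284 0.0028 0.1467] rot [-179.9962   -0.0005  -90.0395] F [ 0.2216  0.5131 -0.5444] w 0.0761448964938711
```

View pics/w3c.png

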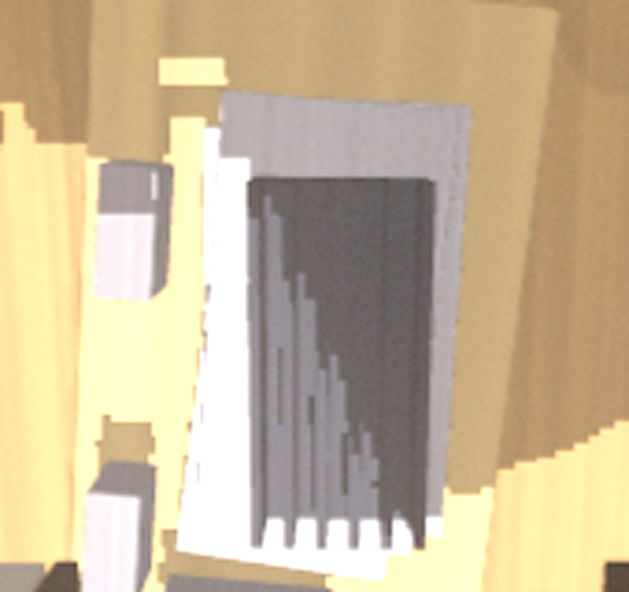

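The heat sink was not disturbed, so I go down again and close fully.

```bash
python3 -m inch '0 0 0.0275 0 0 0 1;0 0 0.0275 0 0 0 1;0 0 0.0275 0 0 0 1;0 0 0.0275 0 0 0 1;0 0 0 0 0 0 1;0 0 0 0 0 0 1;0 0 0 0 0 0 0;0 0 0 0 0 0 0;0 0 0 0 0 0 0;0 0 0 0 0 0 0;0 0 0 0 0 0 0;0 0 0 0 0 0 0;0 0 0 0 0 0 0;0 0 0 0 0 0 0;0 0 0 0 0 0 0;0 0 0 0 0 0 0;0 0 0 0 0 0 0' 30
```

```text
time_s: 6.55
tcp_pos: [0.5284, 0.0028, 0.0366]
eef_rot: [180.0, -0.0, -90.0]
contact_force: [-0.0, 0.4, 0.8]
gripper_width: 0.0197
```

Run:
```python
from h import *
st()
im=r.capture('scene'); c=im[180:300,240:370,::-1]; cv2.imwrite('pics/s4.png',cv2.resize(c,None,fx=5,fy=5,interpolation=cv2.INTER_CUBIC))
im=r.capture('wrist'); cv2.imwrite('pics/w4.png',im[:,:,::-1])
```

```text
t 6.55 tcp [0.5284 0.0028 0.0366] rot [179.9941  -0.0023 -90.0384] F [-0.0316  0.3796  0.7637] w 0.019665059242978056
```

View pics/s4.png

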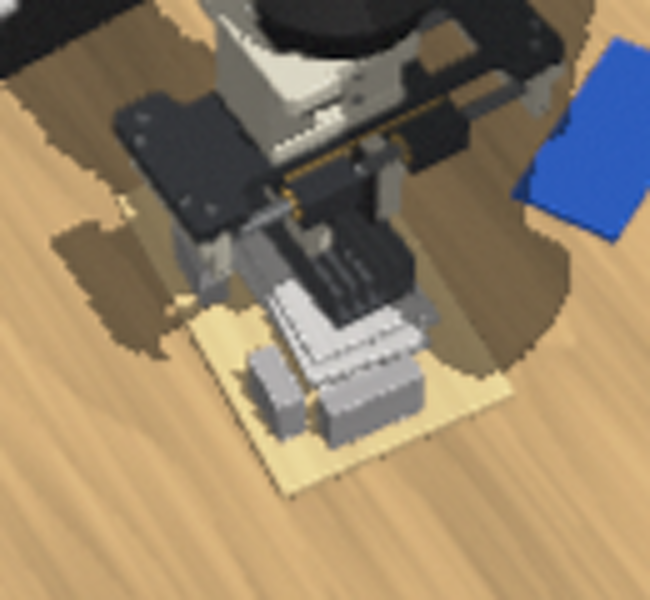

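View pics/w4.png

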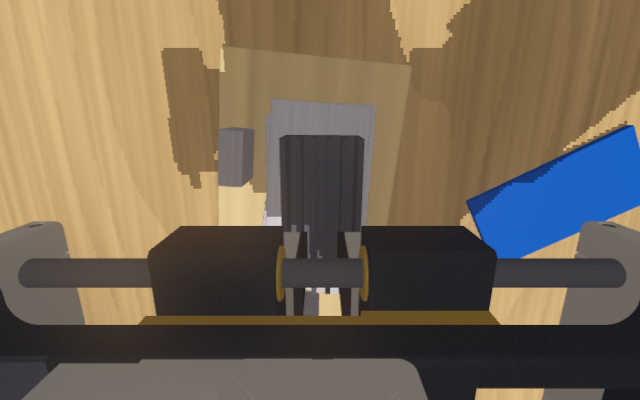

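```bash
python3 - <<'E'
from h import *
s=r.get_state(); c=P('scene'); w=.0197/2
pts=[[.5284+w,.0028,.0366],[.5284-w,.0028,.0366],[.5284+w,.0028,.0566],[.5284-w,.0028,.0566],[.5285+.022,-.010+.045,.062],[.5285-.022,-.010+.045,.062],[.5285+.022,-.010+.045,.032]]
p=proj(c,pts); print((p-[240,180])*5)
print(-c[0]['R'].T@c[0]['t'])
print((proj(P('wrist'),pts)))
E
python3 -m inch '0 0 0 0 0 0 0;0 0 0 0 0 0 0;0 0 0 0 0 0 0;0 0 0 0 0 0 0'
```

```text
[[321.5114 266.7971]
 [355.7149 248.9117]
 [321.0683 242.9389]
 [355.7151 224.9497]
 [335.3042 295.0651]
 [413.6426 253.6742]
 [335.7014 330.358 ]]
[0.9003 0.5999 1.0424]
[[306.4971 228.378 ]
 [337.1027 228.3379]
 [304.9313 240.4223]
 [338.7793 240.3762]
 [284.5875 294.6239]
 [358.8882 294.5046]
 [289.5442 270.3152]]
time_s: 6.98
tcp_pos: [0.5284, 0.0028, 0.0367]
eef_rot: [180.0, -0.0, -90.0]
contact_force: [-0.5, -0.6, -0.7]
gripper_width: 0.0009
```

Run:
```python
from h import *
im=r.capture('scene'); c=im[200:280,255:350,::-1]; cv2.imwrite('pics/s5.png',cv2.resize(c,None,fx=7,fy=7,interpolation=cv2.INTER_CUBIC))
im=r.capture('wrist'); cv2.imwrite('pics/w5.png',im[80:330,200:440,::-1].repeat(2,0).repeat(2,1))
st()
```

```text
t 7.08 tcp [0.5284 0.0028 0.0367] rot [179.999   -0.0005 -90.0397] F [ 0.8618 -0.0761  0.458 ] w 0.00010456279207256329
```

View pics/s5.png

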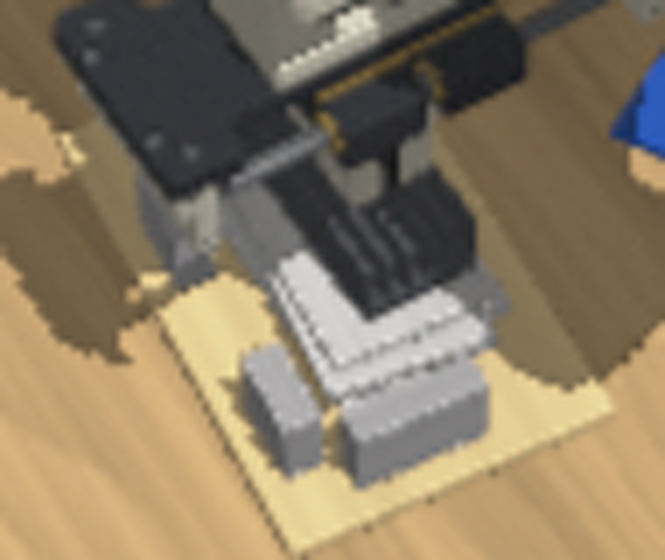

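View pics/w5.png

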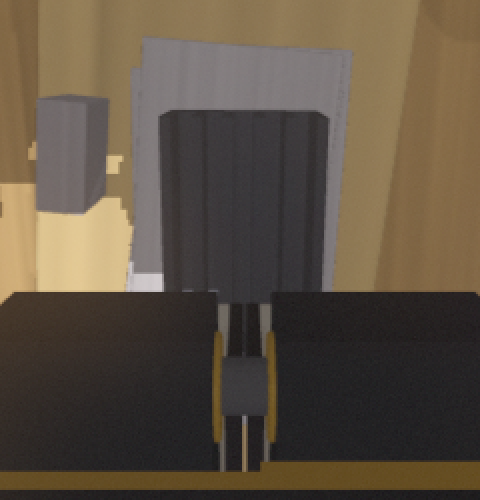

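The fingers shut to zero width at TCP z 0.037 without meeting anything, so the fins seem to offer no contact at that height. I'll open and go about 3 mm lower, where the base plate is.

```bash
python3 -m inch '0 0 0 0 0 0 0.7;0 0 0 0 0 0 0.7;0 0 0 0 0 0 0.7;0 0 0 0 0 0 0.7;0 0 0 0 0 0 0.7;0 0 0 0 0 0 0.7;0 0 0 0 0 0 0.7;0 0 0 0 0 0 0.7;0 0 0 0 0 0 0.7;0 0 0 0 0 0 0.7;0 0 0 0 0 0 0.7;0 0 0.003 0 0 0 0.7;0 0 0 0 0 0 0.7;0 0 0 0 0 0 0.7' 40; python3 -m inch '0 0 0 0 0 0 0;0 0 0 0 0 0 0;0 0 0 0 0 0 0;0 0 0 0 0 0 0;0 0 0 0 0 0 0;0 0 0 0 0 0 0'
```

```text
time_s: 8.25
tcp_pos: [0.5282, 0.0027, 0.0334]
eef_rot: [180.0, -0.0, -90.0]
contact_force: [0.2, 0.3, -0.3]
gripper_width: 0.0614
time_s: 8.75
tcp_pos: [0.5284, 0.0028, 0.0337]
eef_rot: [-180.0, 0.0, -90.0]
contact_force: [0.4, 0.1, 0.5]
gripper_width: 0.0268
```

The fingers passed 44 mm again without touching. The wrist picture suggests the fingertips end well short of the stated TCP, so I'll check that in the scene camera with the hand raised.

```bash
python3 -m inch '0 0 -0.025 0 0 0 0.9;0 0 -0.025 0 0 0 0.9;0 0 -0.025 0 0 0 0.9;0 0 -0.025 0 0 0 0.9;0 0 0 0 0 0 0.9;0 0 0 0 0 0 0.9;0 0 0 0 0 0 0.9;0 0 0 0 0 0 0.9'
python3 - <<'E'
from h import *
s=st()
im=r.capture('scene'); im=np.ascontiguousarray(im[:,:,::-1]); 
R=R_tool(s['eef_rot']); w=s['gripper_width']/2
def tp(x,y,z): return R@np.array([x,y,z])+s['tcp_pos']
c=P('scene')
pts=[tp(x,y,z) for y in (w,-w) for z in (0,-.019,-.033) for x in (-.0095,.0095)]
p=proj(c,pts)
x0,y0=int(p[:,0].min())-35,int(p[:,1].min())-50
k=7; big=cv2.resize(im[y0:y0+85,x0:x0+110],None,fx=k,fy=k,interpolation=cv2.INTER_CUBIC)
cv2.imwrite('pics/s6raw.png',big)
for i,q in enumerate(p):
    u=((q-[x0,y0]+.5)*k).astype(int); cv2.circle(big,tuple(int(v) for v in u),3,[(0,0,255),(0,255,0),(255,0,0)][(i//2)%3],-1)
cv2.imwrite('pics/s6.png',big); print(p)
E
```

```text
time_s: 9.42
tcp_pos: [0.5276, 0.0026, 0.1327]
eef_rot: [179.9, -0.0, -90.1]
contact_force: [-0.1, -0.2, 0.4]
gripper_width: 0.0743
t 9.42 tcp [0.5276 0.0026 0.1327] rot [179.9035  -0.0191 -90.0507] F [-0.1469 -0.2371  0.3808] w 0.0743493927096216
[[323.6278 203.0759]
 [319.111  197.6451]
 [323.7799 197.9042]
 [319.2035 192.4486]
 [323.8945 194.0065]
 [319.2732 188.5331]
 [296.0413 217.0744]
 [291.6726 211.4052]
 [295.83   211.977 ]
 [291.4056 206.2787]
 [295.6706 208.1334]
 [291.2043 202.414 ]]
```

View pics/s6.png

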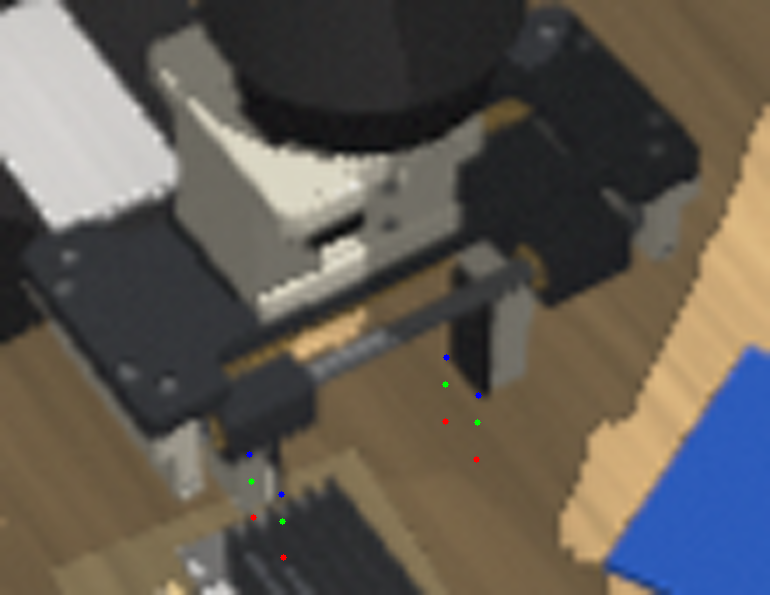

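The overlay shows the real fingertips about 33 mm behind the reported TCP: they match the blue dots at (478,395), not the red ones. I'll allow for that from here on.

```bash
python3 -c "
from plant import r; print(r.hold_point_z)"; python3 -m inch '0 0 0.0253 0 0 0 0.9;0 0 0.0253 0 0 0 0.9;0 0 0.0253 0 0 0 0.9;0 0 0.0253 0 0 0 0.9;0 0 0.0253 0 0 0 0.9;0 0 0 0 0 0 0.9;0 0 0 0 0 0 0.9;0 0 0 0 0 0 0;0 0 0 0 0 0 0;0 0 0 0 0 0 0;0 0 0 0 0 0 0;0 0 0 0 0 0 0;0 0 0 0 0 0 0;0 0 0 0 0 0 0;0 0 0 0 0 0 0;0 0 0 0 0 0 0;0 0 0 0 0 0 0' 30
```

```text
0.0188
time_s: 10.88
tcp_pos: [0.5285, 0.0028, 0.0077]
eef_rot: [-180.0, 0.0, -90.0]
contact_force: [-2.9, 1.1, 6.4]
gripper_width: 0.0441
```

It now grips at 44.1 mm. I'll lift it.

```bash
python3 -m inch '0 0 -0.01 0 0 0 0;0 0 -0.02 0 0 0 0;0 0 -0.03 0 0 0 0;0 0 -0.03 0 0 0 0;0 0 -0.03 0 0 0 0;0 0 -0.02 0 0 0 0;0 0 0 0 0 0 0;0 0 0 0 0 0 0;0 0 0 0 0 0 0'
python3 - <<'E'
from h import *
s=st(); 
im=r.capture('scene'); cv2.imwrite('pics/s7.png',cv2.resize(im[170:290,230:390,::-1],None,fx=4.5,fy=4.5,interpolation=cv2.INTER_CUBIC))
im=r.capture('wrist'); cv2.imwrite('pics/w7.png',im[:,:,::-1])
im=r.capture('top'); cv2.imwrite('pics/t7.png',im[:,:,::-1])
plan(.4917,.3363,.147,-82)
E
```

```text
time_s: 11.63
tcp_pos: [0.5275, 0.0027, 0.1464]
eef_rot: [179.9, 0.0, -90.1]
contact_force: [-0.4, -0.2, -3.3]
gripper_width: 0.0439
t 11.63 tcp [0.5275 0.0027 0.1464] rot [179.9225   0.0119 -90.0661] F [-0.4404 -0.1707 -3.278 ] w 0.043898456858186656
plan n=9: -0.0373 0.0017 -0.0001 0 0 -0.0156 |step| 0.0373
```

View pics/s7.png

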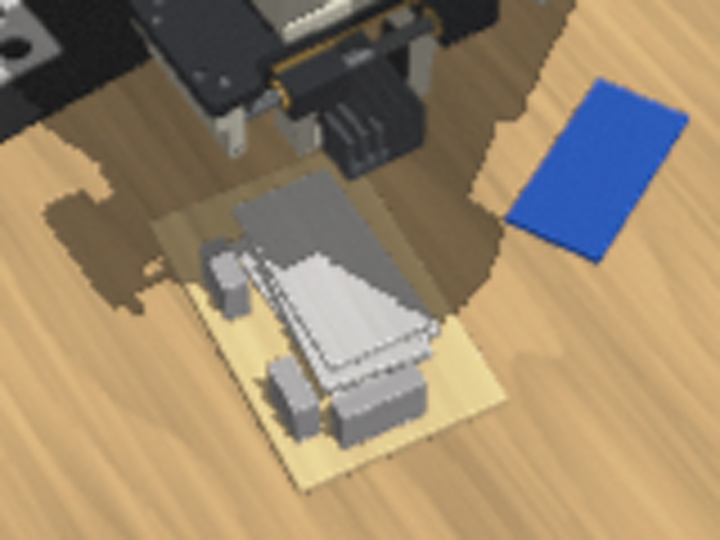

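View pics/w7.png

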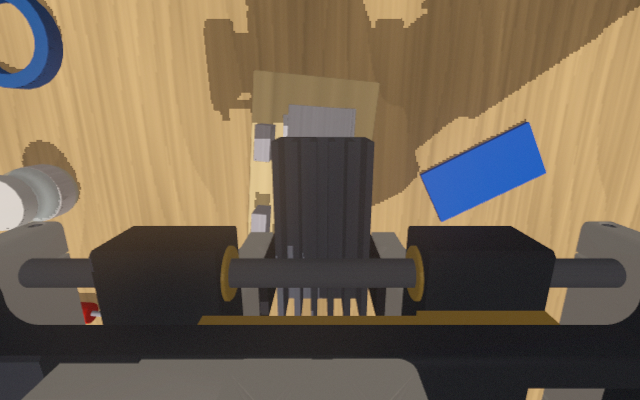

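The heat sink hangs level in the gripper. Next I carry it to the tray's free half and lower it.

```bash
python3 -m inch '-0.0373 0.0017 0 0 0 -0.0156 0;-0.0373 0.0017 0 0 0 -0.0156 0;-0.0373 0.0017 0 0 0 -0.0156 0;-0.0373 0.0017 0 0 0 -0.0156 0;-0.0373 0.0017 0 0 0 -0.0156 0;-0.0373 0.0017 0 0 0 -0.0156 0;-0.0373 0.0017 0 0 0 -0.0156 0;-0.0373 0.0017 0 0 0 -0.0156 0;-0.0373 0.0017 0 0 0 -0.0156 0;0 0 0.02 0 0 0 0;0 0 0.025 0 0 0 0;0 0 0.025 0 0 0 0;0 0 0.025 0 0 0 0;0 0 0.025 0 0 0 0;0 0 0 0 0 0 0;0 0 0 0 0 0 0'
python3 - <<'E'
from h import *
s=st(); 
im=r.capture('scene'); cv2.imwrite('pics/s8.png',cv2.resize(im[260:400,300:480,::-1],None,fx=4.2,fy=4.2,interpolation=cv2.INTER_CUBIC))
E
```

```text
time_s: 13.12
tcp_pos: [0.4916, 0.3354, 0.0254]
eef_rot: [179.8, -0.2, -82.0]
contact_force: [-0.0, -0.4, -1.2]
gripper_width: 0.044
t 13.12 tcp [0.4916 0.3354 0.0254] rot [179.8078  -0.2022 -81.9882] F [-0.0301 -0.3853 -1.2379] w 0.044022667094905814
```

View pics/s8.png

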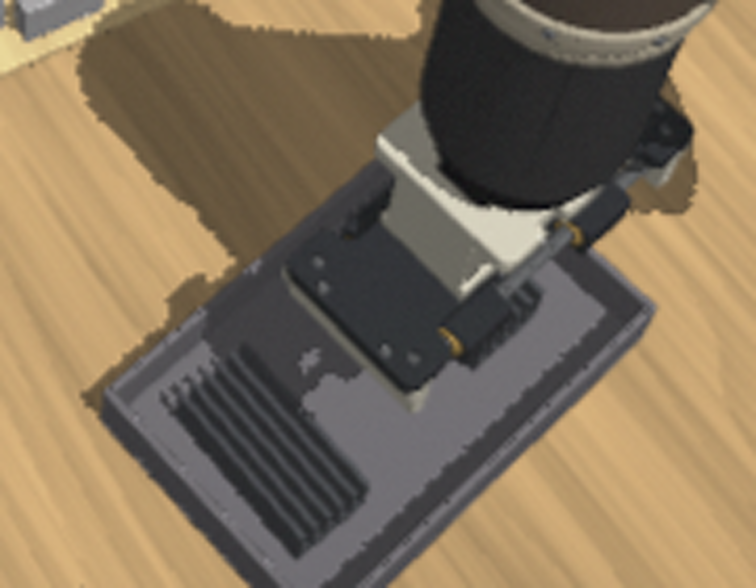

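```bash
python3 -m inch '0 0 0.018 0 0 0 0;0 0 0.014 0 0 0 0;0 0 0.008 0 0 0 0;0 0 0.002 0 0 0 0;0 0 0 0 0 0 0;0 0 0 0 0 0 0'
```

```text
time_s: 13.67
tcp_pos: [0.4931, 0.3373, -0.0136]
eef_rot: [-179.9, 0.1, -82.0]
contact_force: [-0.3, 0.0, -2.5]
gripper_width: 0.0436
```

```bash
python3 -m inch '0 0 0.0025 0 0 0 0;0 0 0.002 0 0 0 0;0 0 0 0 0 0 0;0 0 0 0 0 0 0'
```

```text
time_s: 14.0
tcp_pos: [0.4925, 0.3367, -0.0192]
eef_rot: [-180.0, 0.0, -82.0]
contact_force: [0.1, -0.0, -2.1]
gripper_width: 0.0439
```

```bash
python3 -m inch '0 0 0.0006 0 0 0 0.8;0 0 0 0 0 0 0.8;0 0 0 0 0 0 0.8;0 0 0 0 0 0 0.8;0 0 0 0 0 0 0.8;0 0 -0.015 0 0 0 0.8;0 0 -0.025 0 0 0 0.9;0 0 -0.035 0 0 0 1;0 0 -0.04 0 0 0 1;0 0 -0.04 0 0 0 1'
python3 - <<'E'
from h import *
s=st(); 
im=r.capture('scene'); cv2.imwrite('pics/s9.png',cv2.resize(im[260:400,300:480,::-1],None,fx=4.2,fy=4.2,interpolation=cv2.INTER_CUBIC))
plan(.54,-.245,.18,-90)
E
```

```text
time_s: 14.83
tcp_pos: [0.492, 0.3361, 0.1364]
eef_rot: [180.0, -0.1, -82.0]
contact_force: [1.1, 0.4, -0.6]
gripper_width: 0.0865
t 14.83 tcp [0.492  0.3361 0.1364] rot [179.9505  -0.0525 -81.9923] F [ 1.0845  0.3586 -0.6407] w 0.08649311709292723
plan n=15: 0.0391 0.0000 -0.0023 0 0 0.0094 |step| 0.0392
```

View pics/s9.png

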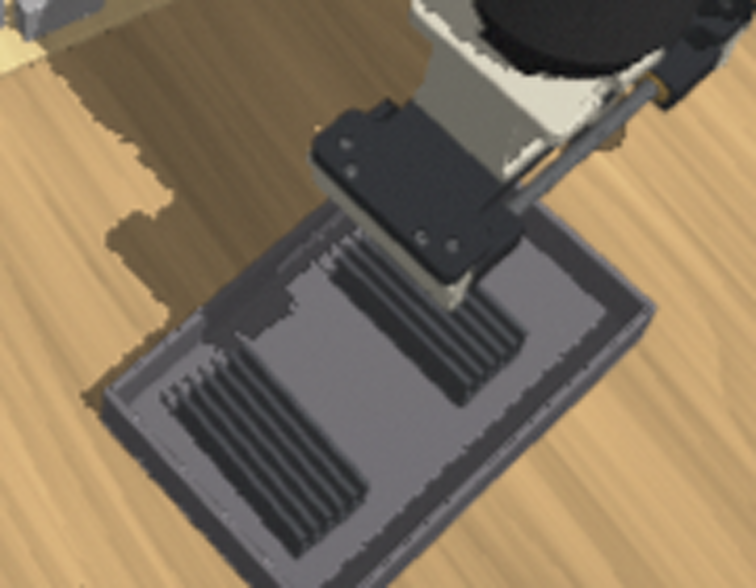

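The heat sink stands flat in the tray, at (430,320) in this crop. Next I go over to the mat.

```bash
python3 -m inch '0.0391 0 -0.0023 0 0 0.0094 1;0.0391 0 -0.0023 0 0 0.0094 1;0.0391 0 -0.0023 0 0 0.0094 1;0.0391 0 -0.0023 0 0 0.0094 1;0.0391 0 -0.0023 0 0 0.0094 1;0.0391 0 -0.0023 0 0 0.0094 1;0.0391 0 -0.0023 0 0 0.0094 1;0.0391 0 -0.0023 0 0 0.0094 1;0.0391 0 -0.0023 0 0 0.0094 1;0.0391 0 -0.0023 0 0 0.0094 1;0.0391 0 -0.0023 0 0 0.0094 1;0.0391 0 -0.0023 0 0 0.0094 1;0.0391 0 -0.0023 0 0 0.0094 1;0.0391 0 -0.0023 0 0 0.0094 1;0.0391 0 -0.0023 0 0 0.0094 1;0 0 0 0 0 0 1;0 0 0 0 0 0 1;0 0 0 0 0 0 1'
python3 - <<'E'
from h import *
s=st(); c=P('wrist')
im=r.capture('wrist'); cv2.imwrite('pics/w10.png',im[:,:,::-1])
M=[(.03,-.06,.009),(-.03,-.06,.009),(-.03,.06,.009),(.03,.06,.009)]
a=np.radians(-2); Rz=np.array([[np.cos(a),-np.sin(a)],[np.sin(a),np.cos(a)]])
print(proj(c,[list(np.array([.4796,-.3107])+Rz@np.array(m[:2]))+[.009] for m in M]))
# bright segmentation
hsv=cv2.cvtColor(im,cv2.COLOR_RGB2HSV); m=((hsv[:,:,1]<30)&(hsv[:,:,2]>110)).astype(np.uint8)
m[225:]=0
n,l,stt,cen=cv2.connectedComponentsWithStats(m)
for i in range(1,n):
    if stt[i,4]>800:
        cnt=max(cv2.findContours((l==i).astype(np.uint8),0,2)[0],key=cv2.contourArea)
        print(stt[i],cv2.boxPoints(cv2.minAreaRect(cnt)).round(1).tolist())
E
```

```text
time_s: 16.38
tcp_pos: [0.5354, -0.248, 0.1693]
eef_rot: [180.0, 0.0, -90.1]
contact_force: [1.2, 0.2, -0.5]
gripper_width: 0.0878
t 16.38 tcp [ 0.5354 -0.248   0.1693] rot [179.9758   0.014  -90.1375] F [ 1.1936  0.1509 -0.4638] w 0.08784335720551761
[[348.1632  61.3406]
 [405.9668  63.3827]
 [395.1458 177.209 ]
 [342.4185 175.5456]]
[ 343   60   62  117 6251] [[342.3999938964844, 174.6999969482422], [347.29998779296875, 59.900001525878906], [404.5, 62.29999923706055], [399.6000061035156, 177.1999969482422]]
[ 235   81   51   96 2617] [[234.8000030517578, 83.9000015258789], [275.79998779296875, 79.5], [285.70001220703125, 173.60000610351562], [244.6999969482422, 177.89999389648438]]
[ 69 115  64  31 877] [[67.4000015258789, 123.0999984741211], [130.6999969482422, 114.0], [134.10000610351562, 138.0], [70.9000015258789, 147.0]]
```

View pics/w10.png

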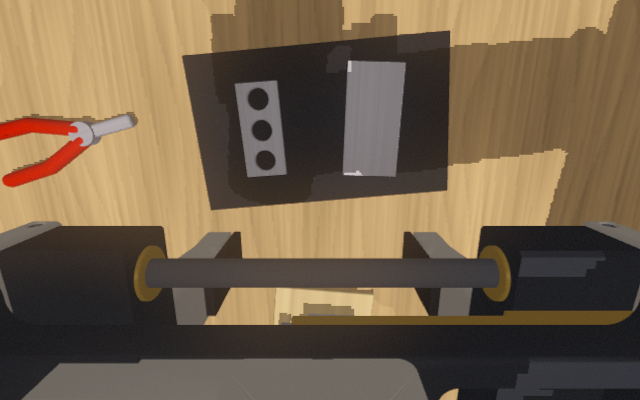

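The spare is at (373,118) in the wrist view, within 1 px of what I projected, and the holed plate is at (260,128).

Run:
```python
from h import *
c=P('wrist')
M=[(.03,-.06,.009),(-.03,-.06,.009),(-.03,.06,.009),(.03,.06,.009)]
q=fit(c,np.array([(347.5,60.),(405.5,62.3),(397,177.3),(342.5,175.3)]),M,[.48,-.31,-2]); print(q)
# tip z = tcp+.033 ; want tip .0045 -> first hover .04
plan(q[0][0],q[0][1],.03,-90+q[0][2])
```

```text
(array([ 0.4797, -0.3108, -1.3338]), np.float64(1.0796315629570472))
plan n=5: 0.0128 0.0110 0.0279 0 0 0.0044 |step| 0.0326
```

```bash
python3 -m inch '0.0128 0.011 0.0279 0 0 0.0044 1;0.0128 0.011 0.0279 0 0 0.0044 1;0.0128 0.011 0.0279 0 0 0.0044 1;0.0128 0.011 0.0279 0 0 0.0044 1;0.0128 0.011 0.0279 0 0 0.0044 1;0 0 0 0 0 0 1;0 0 0 0 0 0 1;0 0 0 0 0 0 1'
python3 - <<'E'
from h import *
s=st(); plan(.4797,-.3108,-.020,-91.3)
E
```

```text
time_s: 17.1
tcp_pos: [0.4814, -0.3106, 0.031]
eef_rot: [-179.9, -0.0, -91.2]
contact_force: [-0.3, 0.2, 1.0]
gripper_width: 0.0879
t 17.1 tcp [ 0.4814 -0.3106  0.031 ] rot [-179.9387   -0.0389  -91.2274] F [-0.2564  0.234   0.9607] w 0.08790185416232318
plan n=2: 0.0001 0.0008 0.0255 0 0 0.0006 |step| 0.0255
```

```bash
python3 -m inch '0 0.001 0.025 0 0 0 1;0 0 0.02 0 0 0 1;0 0 0.005 0 0 0 1;0 0 0 0 0 0 1;0 0 0 0 0 0 1'; python3 -m inch '0 0 0.002 0 0 0 1;0 0 0.002 0 0 0 1;0 0 0 0 0 0 1;0 0 0 0 0 0 1'
```

```text
time_s: 17.52
tcp_pos: [0.4805, -0.311, -0.0186]
eef_rot: [-179.9, -0.0, -91.2]
contact_force: [1.0, -0.3, -0.2]
gripper_width: 0.0873
time_s: 17.85
tcp_pos: [0.4794, -0.3113, -0.0235]
eef_rot: [-180.0, -0.0, -91.3]
contact_force: [-0.5, 0.0, -0.5]
gripper_width: 0.0875
```

Run:
```python
from h import *
s=st()
im=r.capture('scene'); im=np.ascontiguousarray(im[:,:,::-1]); 
c=P('scene'); x0,y0=190,110;k=6
big=cv2.resize(im[y0:y0+95,x0:x0+125],None,fx=k,fy=k,interpolation=cv2.INTER_CUBIC)
cv2.imwrite('pics/s11.png',big)
```

```text
t 17.85 tcp [ 0.4794 -0.3113 -0.0235] rot [-179.9587   -0.0107  -91.3369] F [-0.5473  0.0389 -0.5171] w 0.08751329626665486
```

View pics/s11.png

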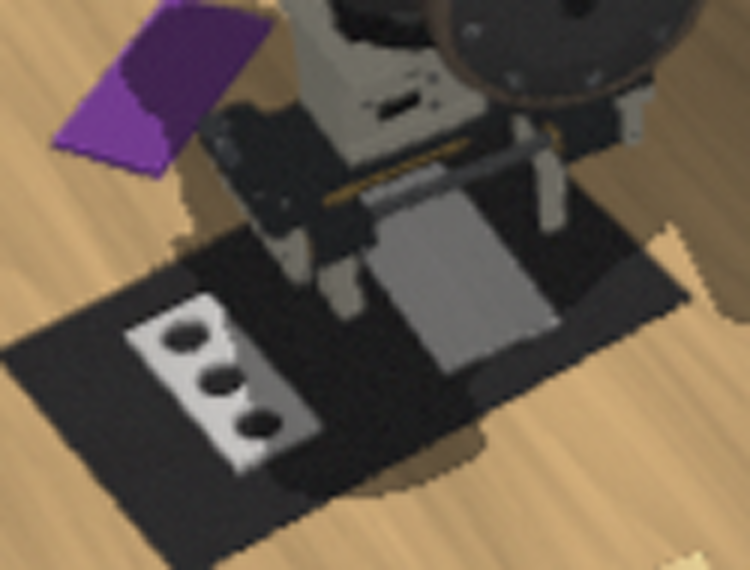

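The fingers straddle the spare and are clear of the holed plate. I keep lowering in small steps.

```bash
python3 -m inch '0 0 0.0025 0 0 0 1;0 0 0 0 0 0 1;0 0 0 0 0 0 1'; python3 -m inch '0 0 0.0015 0 0 0 1;0 0 0 0 0 0 1;0 0 0 0 0 0 1'; python3 -m inch '0 0 0.0015 0 0 0 1;0 0 0 0 0 0 1;0 0 0 0 0 0 1'
```

```text
time_s: 18.15
tcp_pos: [0.4789, -0.3112, -0.0266]
eef_rot: [180.0, 0.0, -91.3]
contact_force: [0.6, -1.2, -0.3]
gripper_width: 0.0874
time_s: 18.4
tcp_pos: [0.4792, -0.3113, -0.0274]
eef_rot: [-180.0, -0.0, -91.3]
contact_force: [-0.9, 1.2, 7.0]
gripper_width: 0.0876
time_s: 18.65
tcp_pos: [0.4793, -0.3114, -0.0275]
eef_rot: [-180.0, -0.0, -91.3]
contact_force: [-5.0, 4.4, 20.6]
gripper_width: 0.0876
```

Contact with the mat (z = 3 mm) came at TCP z −27.4 mm, so the true tip is TCP + 30.4 mm. I back off and close.

```bash
python3 -m inch '0 0 -0.003 0 0 0 1;0 0 0 0 0 0 0;0 0 0 0 0 0 0;0 0 0 0 0 0 0;0 0 0 0 0 0 0;0 0 0 0 0 0 0;0 0 0 0 0 0 0;0 0 0 0 0 0 0;0 0 0 0 0 0 0' 30;  python3 -m inch '0 0 -0.01 0 0 0 0;0 0 -0.02 0 0 0 0;0 0 -0.03 0 0 0 0;0 0 -0.03 0 0 0 0;0 0 -0.02 0 0 0 0;0 0 0 0 0 0 0;0 0 0 0 0 0 0'
python3 - <<'E'
from h import *
s=st()
im=r.capture('scene'); im=np.ascontiguousarray(im[:,:,::-1]); 
c=P('scene'); x0,y0=190,110;k=6
big=cv2.resize(im[y0:y0+95,x0:x0+125],None,fx=k,fy=k,interpolation=cv2.INTER_CUBIC)
cv2.imwrite('pics/s12.png',big)
im=r.capture('top'); cv2.imwrite('pics/t12.png',im[:,:,::-1])
big=cv2.resize(im[150:230,255:355,::-1],None,fx=8,fy=7.5,interpolation=cv2.INTER_CUBIC); cv2.imwrite('pics/t12c.png',big)
E
```

```text
time_s: 19.4
tcp_pos: [0.4789, -0.3111, -0.0267]
eef_rot: [180.0, 0.0, -91.3]
contact_force: [0.2, -0.5, -0.2]
gripper_width: 0.0596
time_s: 19.98
tcp_pos: [0.48, -0.3114, 0.0856]
eef_rot: [-179.8, -0.0, -91.3]
contact_force: [0.2, 0.1, -2.0]
gripper_width: 0.0593
t 19.98 tcp [ 0.48   -0.3114  0.0856] rot [-179.7971   -0.042   -91.3343] F [ 0.1579  0.1254 -2.0141] w 0.05926553102985656
```

View pics/s12.png

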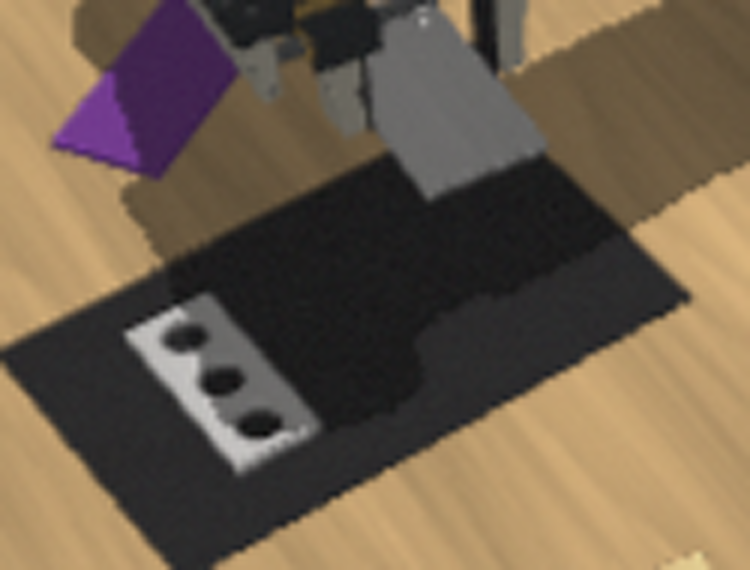

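View pics/t12c.png

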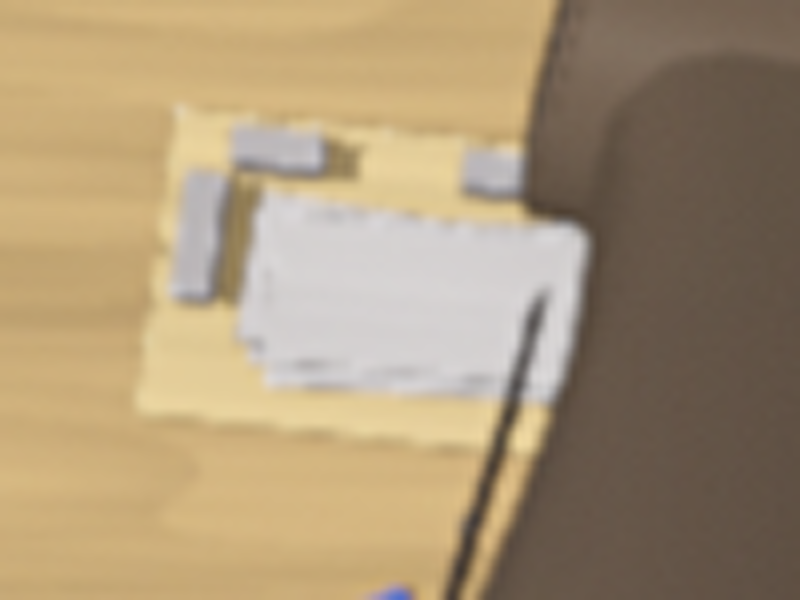

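The spare is held and the holed plate has not moved. I carry it over the stack.

Run:
```python
from h import *
plan(.5396,-.0023,.06,-95.2)
c=P('wrist')
```

```text
plan n=8: -0.0389 -0.0056 0.0029 0 0 0.0084 |step| 0.0394
```

```bash
python3 -m inch '-0.0389 -0.0056 0.0029 0 0 0.0084 0;-0.0389 -0.0056 0.0029 0 0 0.0084 0;-0.0389 -0.0056 0.0029 0 0 0.0084 0;-0.0389 -0.0056 0.0029 0 0 0.0084 0;-0.0389 -0.0056 0.0029 0 0 0.0084 0;-0.0389 -0.0056 0.0029 0 0 0.0084 0;-0.0389 -0.0056 0.0029 0 0 0.0084 0;-0.0389 -0.0056 0.0029 0 0 0.0084 0;0 0 0 0 0 0 0;0 0 0 0 0 0 0;0 0 0 0 0 0 0'
python3 - <<'E'
from h import *
s=st()
plan(.5396,-.0023,.012,-95.2)
im=r.capture('top'); big=cv2.resize(im[150:230,255:355,::-1],None,fx=8,fy=7.5,interpolation=cv2.INTER_CUBIC); cv2.imwrite('pics/t13c.png',big)
im=r.capture('scene'); cv2.imwrite('pics/s13.png',cv2.resize(im[170:290,230:390,::-1],None,fx=4.5,fy=4.5,interpolation=cv2.INTER_CUBIC))
E
```

```text
time_s: 21.0
tcp_pos: [0.5392, -0.0028, 0.0592]
eef_rot: [179.9, -0.1, -95.1]
contact_force: [-0.5, -0.4, -1.4]
gripper_width: 0.0595
t 21.0 tcp [ 0.5392 -0.0028  0.0592] rot [179.8523  -0.0602 -95.1227] F [-0.4605 -0.3591 -1.4237] w 0.05945304247767631
plan n=2: -0.0003 -0.0002 0.0236 0 0 0.0007 |step| 0.0236
```

View pics/s13.png

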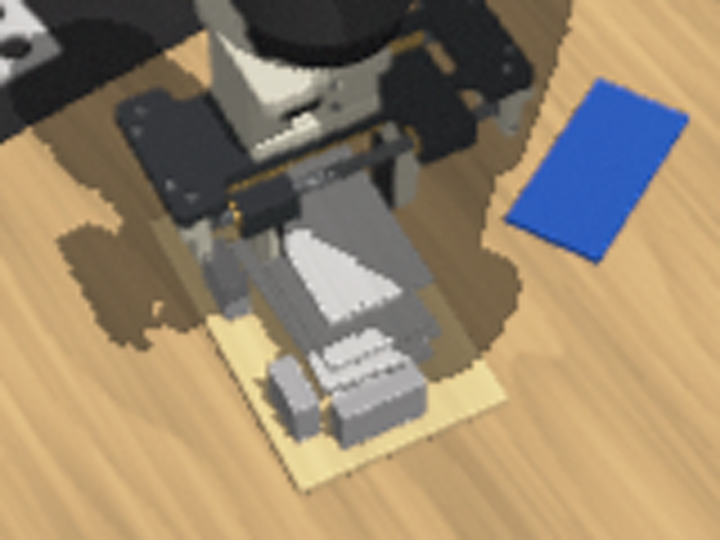

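```bash
python3 -m inch '0 0 0.022 0 0 0 0;0 0 0.02 0 0 0 0;0 0 0.009 0 0 0 0;0 0 0.002 0 0 0 0;0 0 0 0 0 0 0;0 0 0 0 0 0 0;0 0 0 0 0 0 0'
```

```text
time_s: 21.68
tcp_pos: [0.541, -0.0029, 0.0084]
eef_rot: [-179.9, 0.0, -95.2]
contact_force: [0.1, 0.0, -1.2]
gripper_width: 0.0599
```

```bash
python3 -m inch '0 0 0.003 0 0 0 0;0 0 0.001 0 0 0 0;0 0 0 0 0 0 0;0 0 0 0 0 0 0'; python3 -m inch '0 0 0.0012 0 0 0 0;0 0 0 0 0 0 0;0 0 0 0 0 0 0'
```

```text
time_s: 22.02
tcp_pos: [0.5402, -0.0028, 0.0035]
eef_rot: [-180.0, 0.0, -95.2]
contact_force: [-0.4, 0.7, -1.8]
gripper_width: 0.0595
time_s: 22.27
tcp_pos: [0.5403, -0.0028, 0.0022]
eef_rot: [-180.0, 0.0, -95.2]
contact_force: [0.8, -0.5, -0.6]
gripper_width: 0.0592
```

```bash
python3 -m inch '0 0 0 0 0 0 0.85;0 0 0 0 0 0 0.85;0 0 0 0 0 0 0.85;0 0 0 0 0 0 0.85;0 0 -0.01 0 0 0 0.85;0 0 -0.025 0 0 0 0.7;-0.01 0 -0.035 0 0 0 0.5;-0.02 0 -0.04 0 0 0 0.25;-0.02 0 -0.03 0 0 0 0.25;0 0 0 0 0 0 0.25;0 0 0 0 0 0 0.25;0 0 0 0 0 0 0.25'
python3 - <<'E'
from h import *
s=st()
im=r.capture('wrist'); cv2.imwrite('pics/w14.png',im[:,:,::-1])
im=im[60:240,230:400,::-1]; c=cv2.convertScaleAbs(cv2.resize(im,None,fx=3.3,fy=3.3,interpolation=cv2.INTER_CUBIC),alpha=1.3,beta=20);cv2.imwrite('pics/w14c.png',c)
im=r.capture('scene'); cv2.imwrite('pics/s14.png',cv2.resize(im[195:285,255:350,::-1],None,fx=6.5,fy=6.5,interpolation=cv2.INTER_CUBIC))
E
```

```text
time_s: 23.27
tcp_pos: [0.5442, 0.0457, 0.1398]
eef_rot: [-180.0, 0.0, -95.2]
contact_force: [-0.2, -0.7, 0.1]
gripper_width: 0.0334
t 23.27 tcp [0.5442 0.0457 0.1398] rot [-179.9858    0.0321  -95.1679] F [-0.216  -0.6579  0.1123] w 0.03340644508532966
```

View pics/w14c.png

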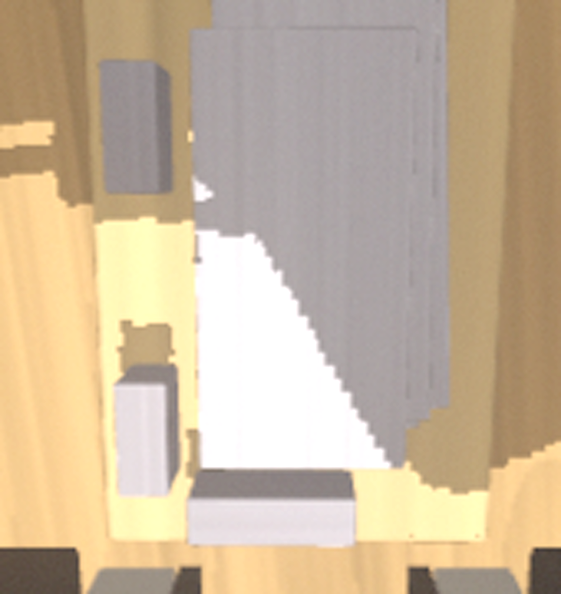

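View pics/s14.png

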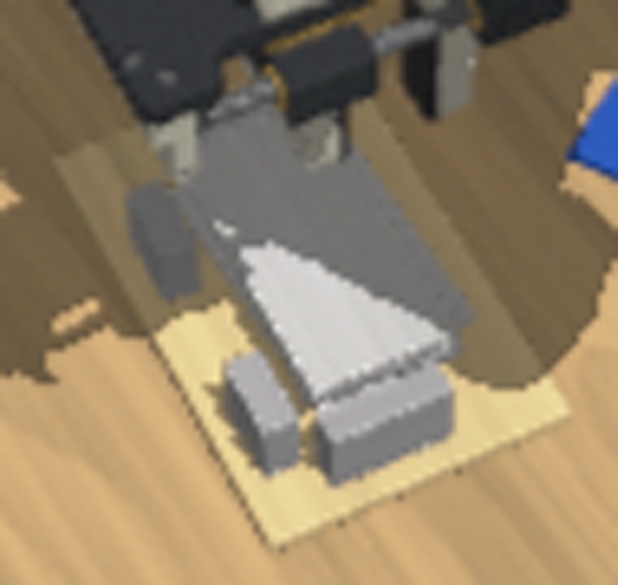

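The spare lies flat and nearly square on the stack. I measure the jig again from this view.

Run:
```python
from h import *
c=P('wrist')
A=ray(c,un([(167,383),(165,494)],230,60,3.3,3.3),.04)[:,:2]
B=ray(c,un([(155,62),(160,192)],230,60,3.3,3.3),.04)[:,:2]
E=ray(c,un([(190,500),(355,503)],230,60,3.3,3.3),.04)[:,:2]
print(A,B,E)
from scipy.optimize import least_squares
q0=[.549,.005,np.radians(-5.2)]
def J(q,X):
    a=q[2]; R=np.array([[np.cos(a),-np.sin(a)],[np.sin(a),np.cos(a)]]); return (X-q[:2])@R
def f(q):
    a=J(q,A);b=J(q,B);e=J(q,E)
    return np.r_[a[:,0]-.03,b[:,0]-.03,e[:,1]-.06]
s=least_squares(f,q0); q=s.x; print('jig',q[:2],np.degrees(q[2]),s.fun)
print('A,B,E in jig',J(q,A),J(q,B),J(q,E))
# spare top corners z .038
S=ray(c,un([(192,30),(416,30),(200,468)],230,60,3.3,3.3),.038)[:,:2]; print('spare corners jig',J(q,S))
# board corners
Bd=ray(c,un([(110,541),(487,541)],230,60,3.3,3.3),.008)[:,:2]; print('board +y corners jig (.055,.085),(-.07,.085)',J(q,Bd))
```

```text
[[0.5807 0.0259]
 [0.5854 0.0585]] [[ 0.5731 -0.059 ]
 [ 0.576  -0.0262]] [[0.5783 0.061 ]
 [0.5304 0.0663]]
jig [0.549  0.0039] -5.881428585405195 [-0.0008  0.0005  0.0004 -0.0001 -0.0002  0.0002]
A,B,E in jig [[0.0292 0.0252]
 [0.0305 0.058 ]] [[ 0.0304 -0.0601]
 [ 0.0299 -0.0271]] [[ 0.0233  0.0598]
 [-0.0249  0.0602]]
spare corners jig [[ 0.0208 -0.0682]
 [-0.0378 -0.0689]
 [ 0.0204  0.0506]]
board +y corners jig (.055,.085),(-.07,.085) [[ 0.0532  0.0841]
 [-0.0704  0.0828]]
```

Run:
```python
from h import *
plan(.4744,.0113,.04,-5.6)
```

```text
plan n=13: -0.0012 0.0065 0.0076 0 0 -0.1203 |step| 0.0100
```

```bash
python3 -m inch '-0.0012 0.0065 0.0076 0 0 -0.1203 0.57;-0.0012 0.0065 0.0076 0 0 -0.1203 0.57;-0.0012 0.0065 0.0076 0 0 -0.1203 0.57;-0.0012 0.0065 0.0076 0 0 -0.1203 0.57;-0.0012 0.0065 0.0076 0 0 -0.1203 0.57;-0.0012 0.0065 0.0076 0 0 -0.1203 0.57;-0.0012 0.0065 0.0076 0 0 -0.1203 0.57;-0.0012 0.0065 0.0076 0 0 -0.1203 0.57;-0.0012 0.0065 0.0076 0 0 -0.1203 0.57;-0.0012 0.0065 0.0076 0 0 -0.1203 0.57;-0.0012 0.0065 0.0076 0 0 -0.1203 0.57;-0.0012 0.0065 0.0076 0 0 -0.1203 0.57;-0.0012 0.0065 0.0076 0 0 -0.1203 0.57;0 0 0 0 0 0 0.57;0 0 0 0 0 0 0.57'
python3 - <<'E'
from h import *
s=st()
plan(.4744,.0113,-.015,-5.6)
im=r.capture('wrist'); cv2.imwrite('pics/w15.png',im[:,:,::-1])
E
```

```text
time_s: 24.62
tcp_pos: [0.474, 0.0111, 0.0399]
eef_rot: [179.9, 0.1, -5.9]
contact_force: [0.4, 0.1, -0.4]
gripper_width: 0.0501
t 24.62 tcp [0.474  0.0111 0.0399] rot [179.9235   0.1227  -5.8646] F [ 0.4016  0.1115 -0.4371] w 0.05007622462846416
plan n=2: 0.0002 -0.0001 0.0274 0 0 -0.0023 |step| 0.0274
```

View pics/w15.png

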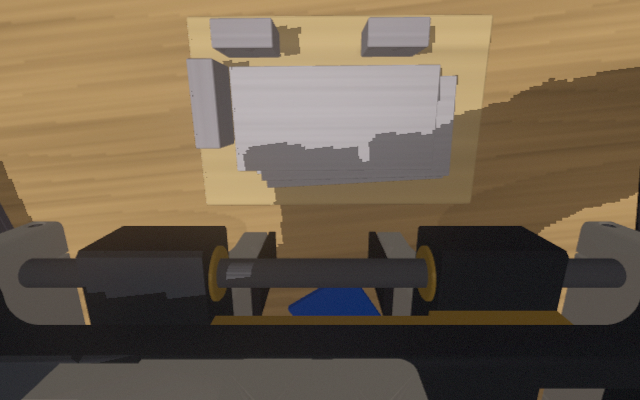

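The jig lines up with the tool axes in this view: the board's far edge is level along row 17. The fingers are clear of the stack, so I lower them for the x push.

```bash
python3 -m inch '0 0 0.025 0 0 0 0.57;0 0 0.025 0 0 0 0.57;0 0 0.008 0 0 0 0.57;0 0 0.002 0 0 0 0.57;0 0 0 0 0 0 0.57;0 0 0 0 0 0 0.57'; python3 -m inch '0.004 0 0 0 0 0 0.57;0.004 0 0 0 0 0 0.57;0.004 0 0 0 0 0 0.57;0.003 0 0 0 0 0 0.57;0 0 0 0 0 0 0.57;0 0 0 0 0 0 0.57'
```

```text
time_s: 25.17
tcp_pos: [0.4756, 0.0123, -0.0185]
eef_rot: [-180.0, -0.1, -5.6]
contact_force: [-0.9, 0.1, 0.3]
gripper_width: 0.0502
time_s: 25.67
tcp_pos: [0.4901, 0.0105, -0.0193]
eef_rot: [-180.0, -0.0, -5.6]
contact_force: [-0.1, -0.8, -0.3]
gripper_width: 0.05
```

```bash
python3 -m inch '0.003 0 0 0 0 0 0.57;0.003 0 0 0 0 0 0.57;0.003 0 0 0 0 0 0.57;0.003 0 0 0 0 0 0.57;0 0 0 0 0 0 0.57' ; python3 -m inch '0.002 0 0 0 0 0 0.57;0.002 0 0 0 0 0 0.57;0.0015 0 0 0 0 0 0.57;0 0 0 0 0 0 0.57'; python3 -m inch '0.001 0 0 0 0 0 0.57;0 0 0 0 0 0 0.57'
```

```text
time_s: 26.08
tcp_pos: [0.502, 0.0092, -0.0195]
eef_rot: [180.0, 0.0, -5.6]
contact_force: [-1.4, 0.2, 0.6]
gripper_width: 0.0498
time_s: 26.42
tcp_pos: [0.5073, 0.0088, -0.0195]
eef_rot: [180.0, 0.0, -5.6]
contact_force: [-2.1, -0.1, -0.1]
gripper_width: 0.05
time_s: 26.58
tcp_pos: [0.5081, 0.0087, -0.0195]
eef_rot: [180.0, 0.0, -5.6]
contact_force: [-3.2, 1.4, -1.3]
gripper_width: 0.0499
```

```bash
for i in 1; do python3 -m inch '0.001 0 0 0 0 0 0.57;0 0 0 0 0 0 0.57'; done;  python3 -m inch '0.001 0 0 0 0 0 0.57;0 0 0 0 0 0 0.57'; python3 -m inch '0.001 0 0 0 0 0 0.57;0 0 0 0 0 0 0.57';python3 -c "
from h import *
im=r.capture('wrist'); cv2.imwrite('pics/w16.png',im[:,:,::-1])"
```

```text
time_s: 26.75
tcp_pos: [0.5089, 0.0086, -0.0195]
eef_rot: [180.0, 0.0, -5.6]
contact_force: [-3.3, 0.1, -1.2]
gripper_width: 0.0503
time_s: 26.92
tcp_pos: [0.5089, 0.0084, -0.0196]
eef_rot: [180.0, 0.1, -5.6]
contact_force: [-7.0, 3.2, 2.0]
gripper_width: 0.0497
time_s: 27.08
tcp_pos: [0.5089, 0.0083, -0.0197]
eef_rot: [180.0, 0.2, -5.6]
contact_force: [-10.3, 4.6, 5.1]
gripper_width: 0.0499
```

View pics/w16.png

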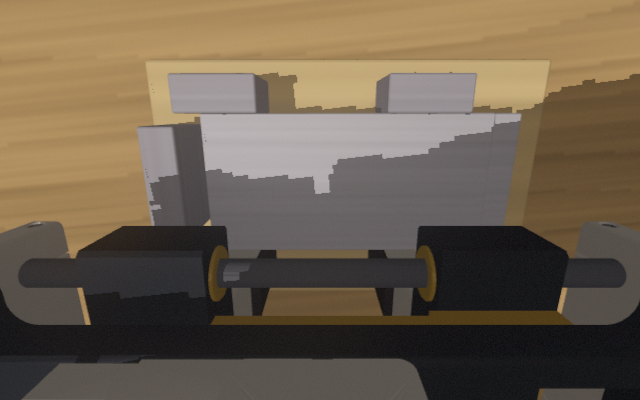

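The x push ended with all of them flush: the TCP stops at x 0.5089 while the force climbs to 10 N. I back off and move round to the −y end.

```bash
python3 -m inch '-0.008 0 0 0 0 0 0.57;-0.01 0 0 0 0 0 0.57;0 0 -0.03 0 0 0 0.4;0 0 -0.04 0 0 0 0.17;0 0 0 0 0 0 0.17;0 0 0 0 0 0 0.17'
python3 - <<'E'
from h import *
s=st()
plan(.5397,-.0905,.05,-95.6)
E
```

```text
time_s: 27.63
tcp_pos: [0.4956, 0.0112, 0.0535]
eef_rot: [-179.8, -0.4, -5.5]
contact_force: [-1.0, -0.5, -0.4]
gripper_width: 0.029
t 27.63 tcp [0.4956 0.0112 0.0535] rot [-179.8191   -0.3952   -5.5432] F [-0.9597 -0.5246 -0.3501] w 0.02900628055172015
plan n=13: 0.0089 0.0032 0.0003 0 0 0.1209 |step| 0.0095
```

```bash
python3 -m inch '0.0089 0.0032 0 0 0 0.1209 0.17;0.0089 0.0032 0 0 0 0.1209 0.17;0.0089 0.0032 0 0 0 0.1209 0.17;0.0089 0.0032 0 0 0 0.1209 0.17;0.0089 0.0032 0 0 0 0.1209 0.17;0.0089 0.0032 0 0 0 0.1209 0.17;0.0089 0.0032 0 0 0 0.1209 0.17;0.0089 0.0032 0 0 0 0.1209 0.17;0.0089 0.0032 0 0 0 0.1209 0.17;0.0089 0.0032 0 0 0 0.1209 0.17;0.0089 0.0032 0 0 0 0.1209 0.17;0.0089 0.0032 0 0 0 0.1209 0.17;0.0089 0.0032 0 0 0 0.1209 0.17;0 0 0 0 0 0 0.17;0 0 0 0 0 0 0.17'
python3 - <<'E'
from h import *
s=st()
plan(.5397,-.0905,-.0193,-95.6)
im=r.capture('scene'); cv2.imwrite('pics/s17.png',cv2.resize(im[170:290,230:390,::-1],None,fx=4.5,fy=4.5,interpolation=cv2.INTER_CUBIC))
E
```

```text
time_s: 28.88
tcp_pos: [0.5363, -0.092, 0.0501]
eef_rot: [180.0, -0.0, -95.5]
contact_force: [0.3, -0.7, 0.9]
gripper_width: 0.015
t 28.88 tcp [ 0.5363 -0.092   0.0501] rot [179.9887  -0.0065 -95.5319] F [ 0.2654 -0.6945  0.9463] w 0.014957284317374149
plan n=2: -0.0009 -0.0016 0.0347 0 0 0.0006 |step| 0.0347
```

View pics/s17.png

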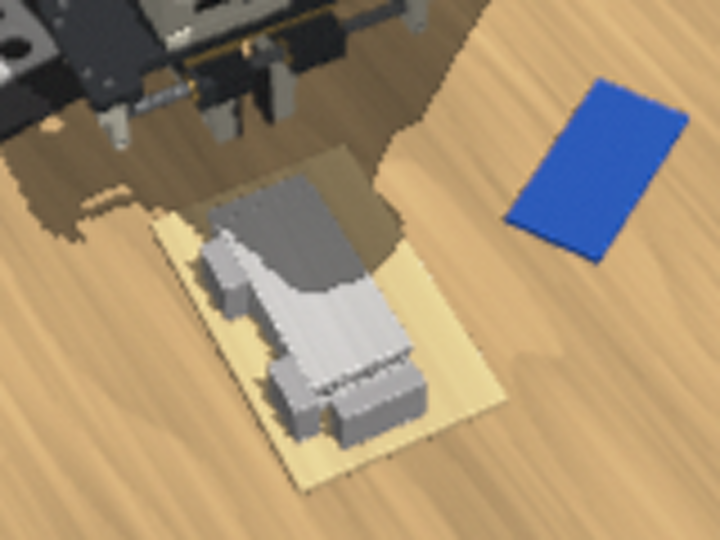

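The stack is flush in x. I lower at the −y end and push toward the end stop.

```bash
python3 -m inch '-0.001 -0.003 0.03 0 0 0 0.17;0 0 0.03 0 0 0 0.17;0 0 0.008 0 0 0 0.17;0 0 0.0015 0 0 0 0.17;0 0 0 0 0 0 0.17;0 0 0 0 0 0 0.17'; python3 -m inch '-0.003 0 0 0 0 0 0.17;-0.004 0 0 0 0 0 0.17;-0.003 0 0 0 0 0 0.17;-0.003 0 0 0 0 0 0.17;-0.002 0 0 0 0 0 0.17;0 0 0 0 0 0 0.17;0 0 0 0 0 0 0.17'; python3 -m inch '-0.002 0 0 0 0 0 0.17;-0.002 0 0 0 0 0 0.17;0 0 0 0 0 0 0.17'
```

```text
time_s: 29.43
tcp_pos: [0.5407, -0.0907, -0.0177]
eef_rot: [-179.9, 0.0, -95.5]
contact_force: [-0.0, -0.5, 1.3]
gripper_width: 0.0147
time_s: 30.02
tcp_pos: [0.5413, -0.0757, -0.0188]
eef_rot: [-180.0, 0.0, -95.6]
contact_force: [0.2, -0.4, 0.3]
gripper_width: 0.015
time_s: 30.27
tcp_pos: [0.5414, -0.0721, -0.0189]
eef_rot: [180.0, -0.0, -95.6]
contact_force: [-1.6, -3.5, 1.3]
gripper_width: 0.015
```

```bash
python3 -m inch '-0.002 0 0 0 0 0 0.17;-0.0015 0 0 0 0 0 0.17;0 0 0 0 0 0 0.17'; python3 -m inch '-0.0015 0 0 0 0 0 0.17;-0.001 0 0 0 0 0 0.17;0 0 0 0 0 0 0.17'; python3 -m inch '-0.001 0 0 0 0 0 0.17;0 0 0 0 0 0 0.17';python3 -m inch '-0.001 0 0 0 0 0 0.17;0 0 0 0 0 0 0.17'
```

```text
time_s: 30.52
tcp_pos: [0.5418, -0.0686, -0.0189]
eef_rot: [180.0, -0.0, -95.6]
contact_force: [-0.5, -3.4, 1.9]
gripper_width: 0.0147
time_s: 30.77
tcp_pos: [0.542, -0.0665, -0.0189]
eef_rot: [180.0, -0.0, -95.6]
contact_force: [-1.1, -7.4, 1.2]
gripper_width: 0.0146
time_s: 30.93
tcp_pos: [0.5419, -0.0664, -0.0189]
eef_rot: [180.0, -0.1, -95.6]
contact_force: [-0.3, -12.2, 1.8]
gripper_width: 0.015
time_s: 31.1
tcp_pos: [0.5417, -0.0664, -0.0189]
eef_rot: [179.9, -0.1, -95.6]
contact_force: [1.1, -19.2, 1.0]
gripper_width: 0.0146
```

Flush in y: the TCP stops at y −0.0664 and the force climbs to 19 N. I back off and do a second x tap to restore squareness.

```bash
python3 -m inch '0.006 0 0 0 0 0 0.17;0.008 0 0 0 0 0 0.17;0 0 -0.03 0 0 0 0.4;0 0 -0.03 0 0 0 0.57;0 0 0 0 0 0 0.57;0 0 0 0 0 0 0.57'
python3 - <<'E'
from h import *
s=st()
plan(.4744,.0113,.04,-5.6)
E
```

```text
time_s: 31.6
tcp_pos: [0.5427, -0.0775, 0.0429]
eef_rot: [-179.8, 0.1, -95.6]
contact_force: [0.2, 1.0, -1.3]
gripper_width: 0.0356
t 31.6 tcp [ 0.5427 -0.0775  0.0429] rot [-179.7528    0.1036  -95.6229] F [ 0.2351  1.0387 -1.2655] w 0.03563124767092008
plan n=13: -0.0096 0.0003 0.0002 0 0 -0.1209 |step| 0.0096
```

```bash
python3 -m inch '-0.0096 0.0003 0 0 0 -0.1209 0.57;-0.0096 0.0003 0 0 0 -0.1209 0.57;-0.0096 0.0003 0 0 0 -0.1209 0.57;-0.0096 0.0003 0 0 0 -0.1209 0.57;-0.0096 0.0003 0 0 0 -0.1209 0.57;-0.0096 0.0003 0 0 0 -0.1209 0.57;-0.0096 0.0003 0 0 0 -0.1209 0.57;-0.0096 0.0003 0 0 0 -0.1209 0.57;-0.0096 0.0003 0 0 0 -0.1209 0.57;-0.0096 0.0003 0 0 0 -0.1209 0.57;-0.0096 0.0003 0 0 0 -0.1209 0.57;-0.0096 0.0003 0 0 0 -0.1209 0.57;-0.0096 0.0003 0 0 0 -0.1209 0.57;0 0 0 0 0 0 0.57;0 0 0 0 0 0 0.57;0 0 0 0 0 0 0.57'
python3 - <<'E'
from h import *
s=st()
plan(.483,.0105,-.0195,-5.7)
im=r.capture('wrist'); cv2.imwrite('pics/w18.png',im[:,:,::-1])
cv2.imwrite('pics/w18c.png',cv2.convertScaleAbs(cv2.resize(im[0:215,170:500,::-1],None,fx=2.4,fy=2.4,interpolation=cv2.INTER_CUBIC),alpha=1.3,beta=10))
E
```

```text
time_s: 32.93
tcp_pos: [0.4725, 0.011, 0.0408]
eef_rot: [-180.0, 0.0, -5.8]
contact_force: [-0.8, -0.2, 0.3]
gripper_width: 0.05
t 32.93 tcp [0.4725 0.011  0.0408] rot [-179.9969    0.0065   -5.7708] F [-0.7965 -0.2361  0.3041] w 0.05003835706385306
plan n=2: 0.0053 -0.0003 0.0302 0 0 -0.0006 |step| 0.0306
```

View pics/w18c.png

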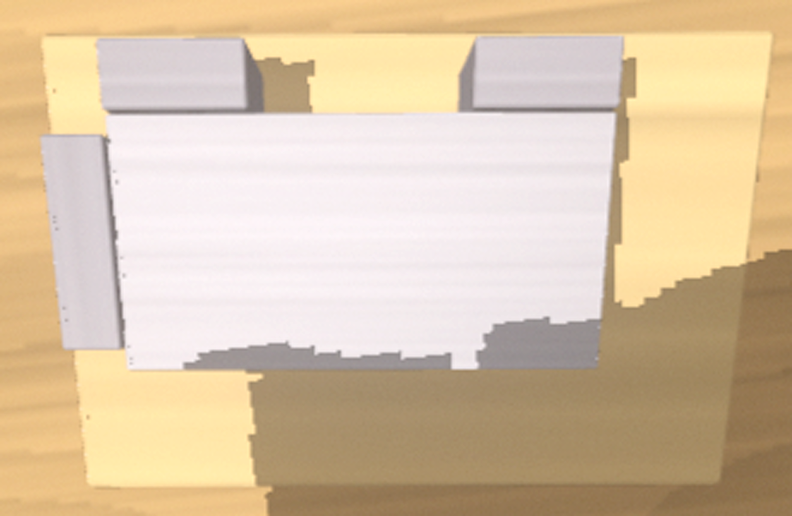

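The stack looks square and flush against all three stops. I'll give one more light x tap to confirm it.

```bash
python3 -m inch '0.006 0 0.025 0 0 0 0.57;0.005 0 0.025 0 0 0 0.57;0 0 0.008 0 0 0 0.57;0 0 0.002 0 0 0 0.57;0 0 0 0 0 0 0.57;0 0 0 0 0 0 0.57'; python3 -m inch '0.004 0 0 0 0 0 0.57;0.005 0 0 0 0 0 0.57;0.005 0 0 0 0 0 0.57;0.005 0 0 0 0 0 0.57;0.003 0 0 0 0 0 0.57;0 0 0 0 0 0 0.57;0 0 0 0 0 0 0.57'; python3 -m inch '0.002 0 0 0 0 0 0.57;0.001 0 0 0 0 0 0.57;0 0 0 0 0 0 0.57;0 0 0 0 0 0 0.57'
```

```text
time_s: 33.48
tcp_pos: [0.4835, 0.0099, -0.0182]
eef_rot: [-180.0, -0.0, -5.6]
contact_force: [0.1, -0.8, -0.6]
gripper_width: 0.0501
time_s: 34.07
tcp_pos: [0.5051, 0.0076, -0.0189]
eef_rot: [180.0, 0.0, -5.6]
contact_force: [0.6, -0.1, -0.3]
gripper_width: 0.0498
time_s: 34.4
tcp_pos: [0.5079, 0.0074, -0.0189]
eef_rot: [180.0, 0.0, -5.6]
contact_force: [0.6, -1.4, 0.1]
gripper_width: 0.0504
```

```bash
python3 -m inch '0.001 0 0 0 0 0 0.57;0 0 0 0 0 0 0.57';python3 -m inch '0.0015 0 0 0 0 0 0.57;0 0 0 0 0 0 0.57;0 0 0 0 0 0 0.57'; python3 -m inch '0.002 0 0 0 0 0 0.57;0 0 0 0 0 0 0.57;0 0 0 0 0 0 0.57'
```

```text
time_s: 34.57
tcp_pos: [0.5085, 0.0072, -0.019]
eef_rot: [180.0, 0.1, -5.6]
contact_force: [-1.4, 0.1, 1.0]
gripper_width: 0.0498
time_s: 34.82
tcp_pos: [0.5087, 0.0068, -0.0193]
eef_rot: [179.9, 0.2, -5.6]
contact_force: [-6.5, 1.6, 2.4]
gripper_width: 0.0499
time_s: 35.07
tcp_pos: [0.5085, 0.0063, -0.0198]
eef_rot: [179.9, 0.4, -5.6]
contact_force: [-11.6, 4.2, 5.9]
gripper_width: 0.0496
```

```bash
python3 -m inch '-0.008 0 0 0 0 0 0.57;-0.012 0 0 0 0 0 0.57;-0.012 0 -0.02 0 0 0 0.57;0 0 -0.04 0 0 0 0.57;0 0 -0.04 0 0 0 0.57;-0.025 0 -0.02 0 0 0 0.57;-0.025 0 0 0 0 0 0.57;-0.025 0 0 0 0 0 0.57;0 0 0 0 0 0 0.57;0 0 0 0 0 0 0.57;0 0 0 0 0 0 0.57'
python3 - <<'E'
from h import *
s=st()
im=r.capture('wrist'); cv2.imwrite('pics/w19.png',im[:,:,::-1])
cv2.imwrite('pics/w19c.png',cv2.convertScaleAbs(cv2.resize(im[0:215,170:500,::-1],None,fx=2.4,fy=2.4,interpolation=cv2.INTER_CUBIC),alpha=1.1,beta=0))
im=r.capture('scene'); cv2.imwrite('pics/s19f.png',im[:,:,::-1]);cv2.imwrite('pics/s19.png',cv2.resize(im[195:285,255:350,::-1],None,fx=6.5,fy=6.5,interpolation=cv2.INTER_CUBIC))
im=r.capture('top'); cv2.imwrite('pics/t19f.png',im[:,:,::-1]); cv2.imwrite('pics/t19.png',cv2.resize(im[150:230,255:355,::-1],None,fx=8,fy=7.5,interpolation=cv2.INTER_CUBIC))
E
```

```text
time_s: 35.98
tcp_pos: [0.4068, 0.0177, 0.1017]
eef_rot: [-180.0, -0.1, -5.5]
contact_force: [-0.0, -0.3, 0.2]
gripper_width: 0.0499
t 35.98 tcp [0.4068 0.0177 0.1017] rot [-179.9505   -0.1094   -5.5298] F [-0.0408 -0.2644  0.2022] w 0.04994052674002312
```

View pics/w19.png

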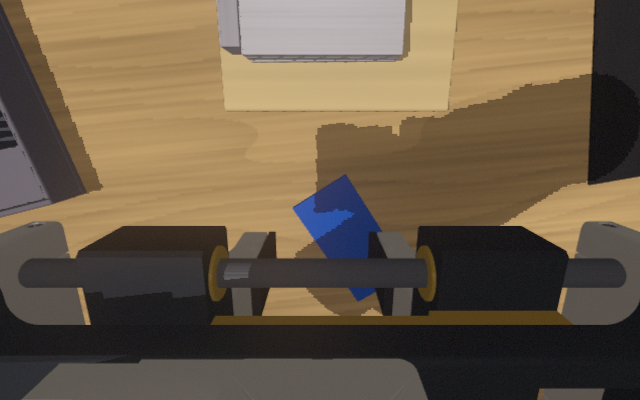

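View pics/s19.png

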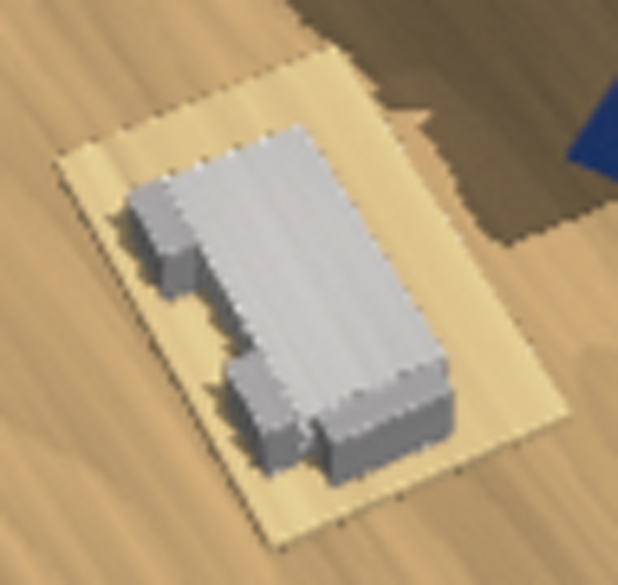

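View pics/t19.png

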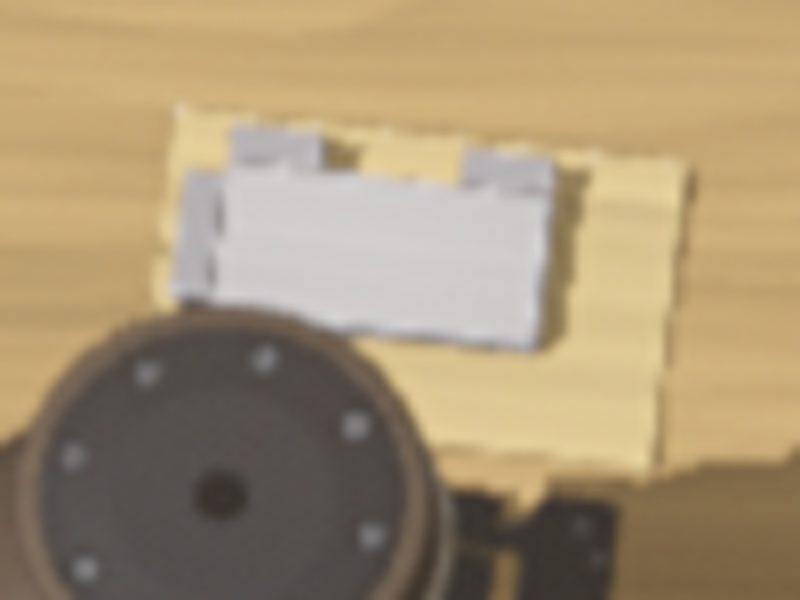

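View pics/t19f.png

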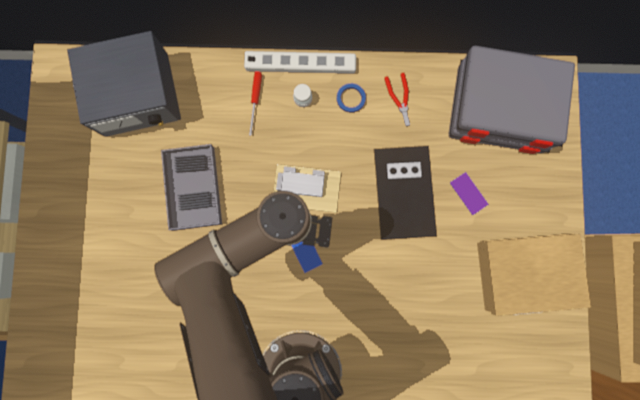

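Run:
```python
import cv2
im=cv2.imread('pics/w19.png')
cv2.imwrite('pics/w19z.png',cv2.convertScaleAbs(cv2.resize(im[30:80,215:315],None,fx=8,fy=8,interpolation=cv2.INTER_CUBIC),alpha=1.3))
cv2.imwrite('pics/w19y.png',cv2.convertScaleAbs(cv2.resize(im[30:80,330:430],None,fx=8,fy=8,interpolation=cv2.INTER_CUBIC),alpha=1.3))
im=cv2.imread('pics/s19f.png')
cv2.imwrite('pics/s19t.png',cv2.resize(im[260:400,300:480],None,fx=4.2,fy=4.2,interpolation=cv2.INTER_CUBIC))
```

```text
(no output)
```

View pics/w19z.png

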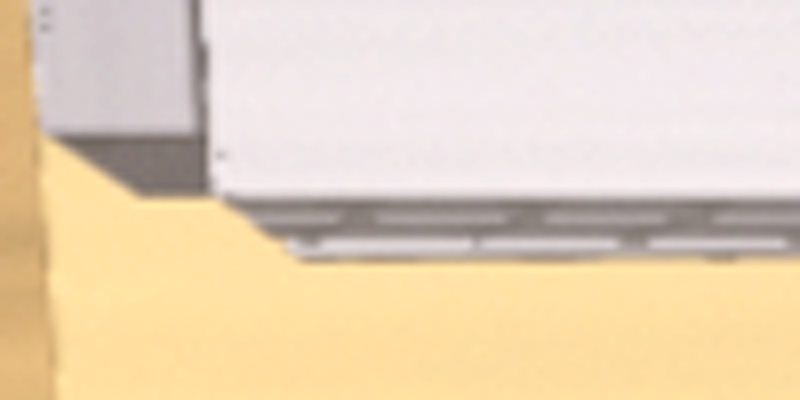

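View pics/w19y.png

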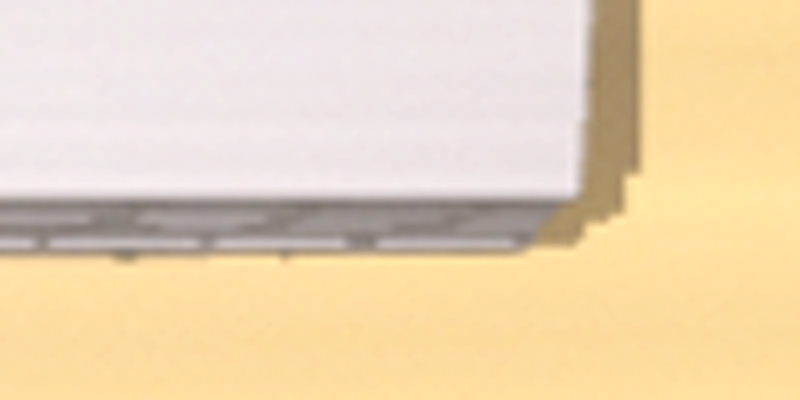

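View pics/s19t.png

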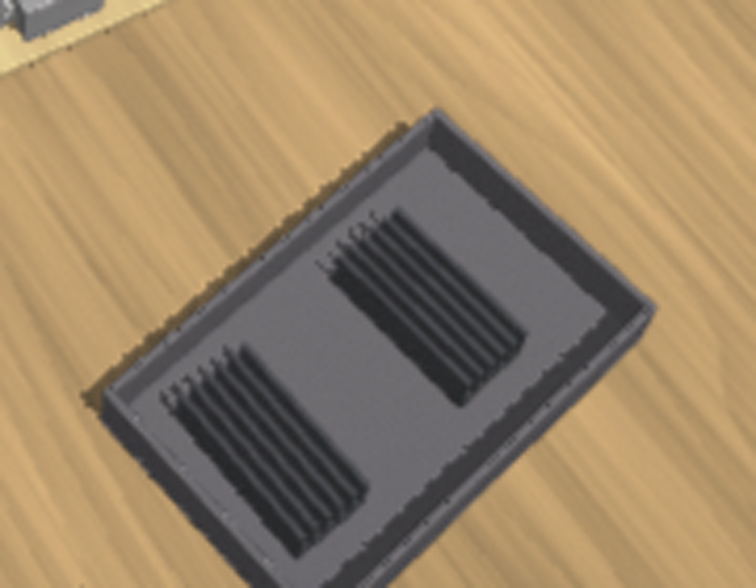

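Run:
```python
from h import *
c=P('wrist')
T=ray(c,un([(215,196)],215,30,8,8),.038); T2=ray(c,un([(580,197)],330,30,8,8),.038)
q=np.array([.549,.004]); 
for a in (-5.3,-5.6,-5.9):
    a=np.radians(a); R=np.array([[np.cos(a),-np.sin(a)],[np.sin(a),np.cos(a)]])
    J=lambda X:(X[:,:2]-q)@R*1000
    print('top corners',J(T),J(T2),'bottom',J(ray(c,un([(297,258)],215,30,8,8),.008)),J(ray(c,un([(528,248)],330,30,8,8),.008)))
for X in (T,T2):
    X=X[0]; print('vertical edge below top corner at z',[(z,proj(c,[[X[0],X[1],z]])[0].round(1)) for z in (.038,.026,.014,.008)])
print('left bottom px',un([(297,258)],215,30,8,8),un([(528,248)],330,30,8,8))
```

```text
top corners [[-29.1265  58.8059]] [[-29.8167 -60.479 ]] bottom [[-29.9932  57.7059]] [[-29.6385 -62.4849]]
top corners [[-29.434   58.6525]] [[-29.4996 -60.6343]] bottom [[-30.2949  57.5481]] [[-29.3109 -62.6393]]
top corners [[-29.7407  58.4976]] [[-29.1818 -60.7879]] bottom [[-30.5958  57.3886]] [[-28.9826 -62.7919]]
vertical edge below top corner at z [(0.038, array([241.4,  54.1])), (0.026, array([245.2,  56.9])), (0.014, array([248.7,  59.5])), (0.008, array([250.3,  60.7]))]
vertical edge below top corner at z [(0.038, array([402.1,  54.2])), (0.026, array([398.2,  57. ])), (0.014, array([394.8,  59.6])), (0.008, array([393.1,  60.8]))]
left bottom px [[251.6875  61.8125]] [[395.5625  60.5625]]
```

The bottom blank looks about 1.5 mm toward −y of the top one, probably dragged by the last x tap. There is time for a final y tap.

Run:
```python
from h import *
plan(.5415,-.085,.04,-95.6)
```

```text
plan n=13: 0.0142 -0.0025 0.0047 0 0 0.1208 |step| 0.0152
```

```bash
python3 -m inch '0.0142 -0.0025 0.0047 0 0 0.1208 0.17;0.0142 -0.0025 0.0047 0 0 0.1208 0.17;0.0142 -0.0025 0.0047 0 0 0.1208 0.17;0.0142 -0.0025 0.0047 0 0 0.1208 0.17;0.0142 -0.0025 0.0047 0 0 0.1208 0.17;0.0142 -0.0025 0.0047 0 0 0.1208 0.17;0.0142 -0.0025 0.0047 0 0 0.1208 0.17;0.0142 -0.0025 0.0047 0 0 0.1208 0.17;0.0142 -0.0025 0.0047 0 0 0.1208 0.17;0.0142 -0.0025 0.0047 0 0 0.1208 0.17;0.0142 -0.0025 0.0047 0 0 0.1208 0.17;0.0142 -0.0025 0.0047 0 0 0.1208 0.17;0.0142 -0.0025 0.0047 0 0 0.1208 0.17;0 0 0 0 0 0 0.17;0 0 0 0 0 0 0.17;0 0 0 0 0 0 0.17'
python3 - <<'E'
from h import *
st(); plan(.5415,-.085,-.0195,-95.6)
E
```

```text
time_s: 37.47
tcp_pos: [0.5407, -0.0846, 0.0396]
eef_rot: [180.0, -0.0, -95.4]
contact_force: [-0.1, 0.5, -0.7]
gripper_width: 0.0152
t 37.47 tcp [ 0.5407 -0.0846  0.0396] rot [179.9578  -0.0165 -95.4372] F [-0.0967  0.4666 -0.6808] w 0.015237376724618926
plan n=2: 0.0001 -0.0004 0.0296 0 0 0.0014 |step| 0.0296
```

```bash
python3 -m inch '0 0 0.025 0 0 0 0.17;0 0 0.025 0 0 0 0.17;0 0 0.0085 0 0 0 0.17;0 0 0.001 0 0 0 0.17;0 0 0 0 0 0 0.17;0 0 0 0 0 0 0.17'; python3 -m inch '-0.004 0 0 0 0 0 0.17;-0.004 0 0 0 0 0 0.17;-0.003 0 0 0 0 0 0.17;-0.003 0 0 0 0 0 0.17;-0.001 0 0 0 0 0 0.17;0 0 0 0 0 0 0.17;0 0 0 0 0 0 0.17'; python3 -m inch '-0.0015 0 0 0 0 0 0.17;-0.001 0 0 0 0 0 0.17;0 0 0 0 0 0 0.17;0 0 0 0 0 0 0.17'; python3 -m inch '-0.0015 0 0 0 0 0 0.17;0 0 0 0 0 0 0.17;0 0 0 0 0 0 0.17';  python3 -m inch '-0.0015 0 0 0 0 0 0.17;0 0 0 0 0 0 0.17;0 0 0 0 0 0 0.17'
```

```text
time_s: 37.97
tcp_pos: [0.5416, -0.0842, -0.0184]
eef_rot: [-179.9, 0.0, -95.5]
contact_force: [-0.6, 0.4, 0.8]
gripper_width: 0.0149
time_s: 38.55
tcp_pos: [0.5421, -0.0695, -0.0194]
eef_rot: [-180.0, -0.0, -95.5]
contact_force: [0.5, -0.5, 0.7]
gripper_width: 0.0148
time_s: 38.88
tcp_pos: [0.5423, -0.0672, -0.0195]
eef_rot: [180.0, -0.0, -95.6]
contact_force: [-0.2, -0.3, -0.8]
gripper_width: 0.0151
time_s: 39.13
tcp_pos: [0.542, -0.0665, -0.0195]
eef_rot: [180.0, -0.1, -95.6]
contact_force: [0.7, -6.5, 0.6]
gripper_width: 0.0148
time_s: 39.38
tcp_pos: [0.5418, -0.0665, -0.0195]
eef_rot: [179.9, -0.1, -95.6]
contact_force: [1.0, -15.8, -0.1]
gripper_width: 0.0147
```

There was no contact until 0.7 mm before the stop, so the stack was already flush in y and has now been pressed home. I retreat and take the last look.

```bash
python3 -m inch '0.006 0 0 0 0 0 0.17;0.01 0 0 0 0 0 0.17;0.005 0 -0.03 0 0 0 0.17;0 0 -0.04 0 0 0 0.17;0 0 -0.04 0 0 0 0.17;-0.03 0 -0.03 0 0 0 0.17;-0.04 0 -0.03 0 0 0 0.17;-0.04 0 0 0 0 0 0.17;-0.03 0 0 0 0 0 0.17;0 0 0 0 0 0 0.17;0 0 0 0 0 0 0.17;0 0 0 0 0 0 0.17'
python3 - <<'E'
from h import *
s=st()
im=r.capture('wrist'); cv2.imwrite('pics/w20c.png',cv2.resize(im[50:230,230:420,::-1],None,fx=3.3,fy=3.3,interpolation=cv2.INTER_CUBIC))
im=r.capture('scene'); cv2.imwrite('pics/s20.png',cv2.resize(im[195:285,255:350,::-1],None,fx=6.5,fy=6.5,interpolation=cv2.INTER_CUBIC))
E
```

```text
time_s: 40.38
tcp_pos: [0.5531, 0.047, 0.1448]
eef_rot: [180.0, -0.0, -95.5]
contact_force: [0.4, -0.1, 0.5]
gripper_width: 0.0152
t 40.38 tcp [0.5531 0.047  0.1448] rot [179.9678  -0.0012 -95.5206] F [ 0.437  -0.1144  0.4591] w 0.015175482313465452
```

View pics/w20c.png

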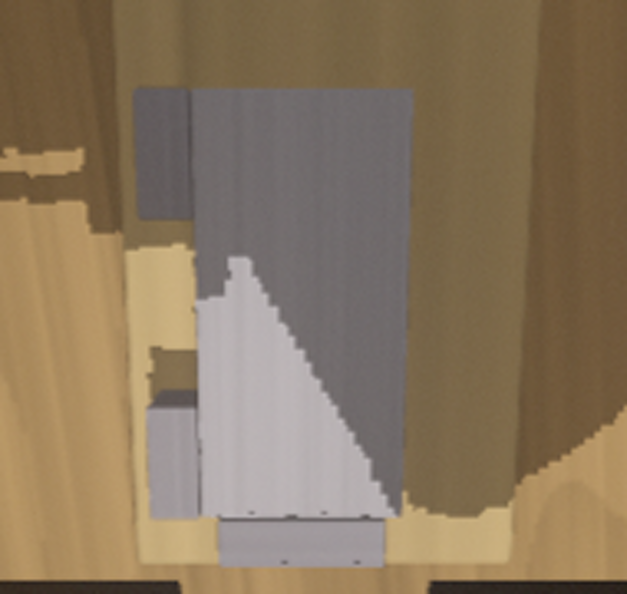

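View pics/s20.png

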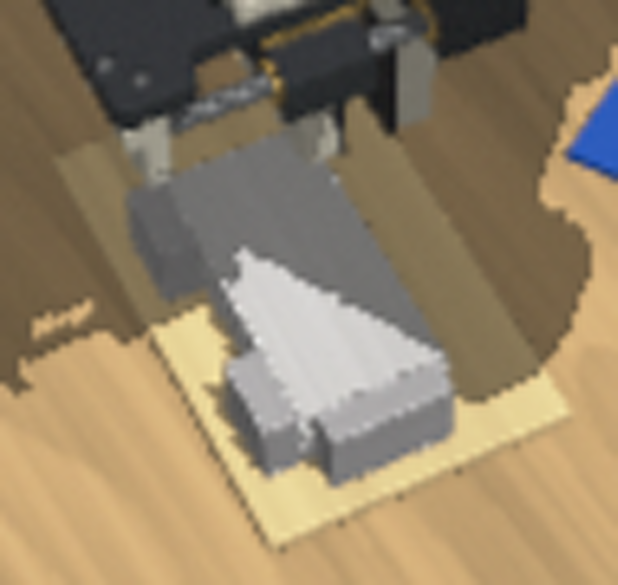

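The wrist view shows the top blank touching both far stops (edges at columns 192–200) and the end stop (row 517). No lower blank sticks out, and the robot is clear.

```bash
python3 -c "
from plant import r
print(r.close_job()); print(r.get_state()['time_s'])"
```

```text
the job is handed in; nothing more can be done
None
the job is handed in; nothing more can be done
```

I handed the job in at about 40.5 s of the 69 s allowed. `close_job` gives no verdict, so the results below rest on my own checks.

**What I did**
- **Heat sink:** it stands fins up and flat on the floor in the free half of the tray, next to the other one.
- **Loose blank:** it was laid on the stack and released. I then tapped the stack in x, y, x and y against the stops.
- **Holed plate:** I never touched it, and it looks unmoved in the pictures.

**Last checks**
- **x taps:** both ended at the same place (TCP x 0.5089 and 0.5085–0.5087 m), with the force climbing above 10 N.
- **y taps:** both ended at the same place (TCP y −0.0664 and −0.0665 m), with the force climbing above 15 N.
- **Second taps:** neither met noticeable resistance until the last 1 mm or less.
- **Final pictures:** the top blank touches all three stops, no lower blank sticks out, and the robot is clear of everything.

**What disagreed or failed**
- **Fingertip position:** the real fingertips end about 30 mm short of the reported TCP. The first attempts at the heat sink therefore closed on air above it, one of them lifted too early as well. I measured the offset by touching the mat and used it from then on.
- **Bottom blank:** a picture before the last y tap suggested it was about 1.5 mm toward −y of the top one. That tap met no resistance until 0.7 mm before the stop. I did not measure the bottom blank again afterwards.

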